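# Make ready a batch of teapots for the drying cabinet

## Robot

A 7-joint arm with a two-finger parallel gripper is mounted at the origin on the work surface. World frame = base frame: x ahead of the robot, y to its left, z up, the work surface at z = 0. Lengths are in m, angles in degrees, forces in N, time in s.
With the tool pointing down it reaches from about 0.425 to 1.025 m from the base axis. Payload 9.4 kg.
Tool frame: the origin (TCP) lies midway between the tips of the shut fingers; the grasp point (between the pads) lies 19 mm behind it; z points along the fingers, y is the direction in which the jaws open and shut (so a half turn about z gives the same grasp; the last joint's range is limited). The gripper opens to 85 mm and grips with 20 to 120 N. Pads are 22 mm wide; open, the fingers measure 114 mm over their backs; the gripper's body (76 mm by 85 mm) begins 54 mm behind the grasp point. The pads swing forward as they close: fully open they stand 13 mm farther back than shut.
Start: joints at [-79.28, 34.337, -0.143, 91.639, 0.103, 54.024, -4.572], TCP at [0.189, 0.7, 0.231] pointing down, gripper open.
Joint ranges: [-147.43, 147.43], [-19.82, 112.94], [-74.19, 73.91], [6.32, 146.72], [-59.91, 239.91], [6.04, 106.73], [-150.56, 150.56]. Speed limits (degrees/s): [127.2, 127.2, 172.46, 172.46, 180, 180, 180].

## Interface

Orientations are given as [roll, pitch, yaw] about the fixed x, y, z axes, in that order (R = Rz(yaw) Ry(pitch) Rx(roll)).
In Python, from workcell import read_state, camera, hand_in gives the robot as it stands.
- The arm moves only by the tool play_rows, never from a script. Its argument "motion" is one flat list of numbers, 7 for each row, row after row: the shift along the world's x, y, z in mm, then the turn, a rotation vector about the world's x, y, z in degrees, then the finger opening in mm, from 0 to 85.4. A call has 1 to 10 rows; each row shifts and turns the commanded pose from where the row before left it; what a row does not reach is not made up. A row lasts 1/8 s, in which the tool goes at most 62.5 mm and 10.7 degrees, less where a joint would pass 70% of its speed; a pose out of reach is approached as far as the arm can. A call with a gripper value outside its range is refused whole. The fingers move at their own pace and stop on an object; "grip_force" is the grip in N (left out, the last holds). Time passes only in rows, so rows that do not move let the fingers close. It gives the time, the measured TCP pose, the force and the opening at its end, in the units of the state.
- read_state(): the state, without advancing time (a new reading comes with each control period).
- camera(name): name is "scene" or "top"; returns a dict with "frame" (480x640x3 uint8, red, green, blue), "K" (3x3 intrinsics, pixels), "position" and "orientation" of the camera in the world. Camera axes: x right, y down, z forward; pixel columns grow to the right and rows downward; lengths in m; the calibration is good to about 2 mm. A picture is of the moment at which its call begins. There is no depth.
- hand_in(): hands the job in, once; it reports no verdict.
The state is a dict: "t": time; "joint_positions": joint angles; "joint_velocities": joint speeds; "tau": joint torques, N m; "eef_pos": TCP position; "tcp_rot": TCP orientation; "wrist_force": force on the tool from outside, world axes, zero at the start; "wrist_torque": the same for the moment, N m; "grip_width": finger opening in m.
Only numpy, scipy, OpenCV 4.12 (cv2) and the standard library are available. Lean on these libraries where they do the work, as an engineer would, in place of code of your own. Each camera call takes 0.05 s, during which the arm holds its last target.

## Task

Get the drying batch ready: line up all the loose teapots on the ware board, one centred on each disc, starting at the cabinet end and leaving no gap, with every spout pointing squarely to the board's dark-striped edge. With the hooked rod draw the drying cabinet's bolt fully back by its red post (never touch the post with the robot itself), and lay the rod back along its cork mat with the handle towards the robot. Then swing the door wide open by its pull bar with the gripper, 70 degrees or more; do not tip over or shove aside the other things on the table, and leave the teapots standing in their row.

Things in the scene. Friction and masses are not known exactly. Their poses are not given: they have to be found in the camera images.
- bolt (a joint): the brass bolt of the drying cabinet's door, m: 0 = shot home (door locked, as at the start), 0.05 = fully drawn. It slides along the door towards the hinge, away from the free edge; friction about 3 N; stays where it is left. At less than about 0.02 its tip still lies behind the steel keeper on the cabinet and the door cannot open (it gives about 1 degree).
- bolt_post: red upright post on the bolt by which it is drawn, 16 mm diameter. Origin at its foot; it runs 80 mm up (z), so its top is 74 mm above the door's upper edge and 58 mm above the cabinet's roof. It stands beyond the zone where the gripper can work safely; only the hook may touch it. Its axes are those of the door: y = the direction in which the bolt is drawn (towards the hinge), -x = out of the door's face.
- door (a joint): the cabinet door's angle, rad: 0 = shut, 1.6 = its stop. Upright hinge at the door's end nearer the robot. Seen from above it opens clockwise: the free edge (far from the robot) swings out to the right (-y side) and towards the robot. Friction 0.12 N m, stays where it is left. The panel is 345 mm wide, 16 mm thick, from 8 to 184 mm above the table.
- door_hinge (a point): point on the hinge axis of the door, at the height of the pull bar (172 mm). Turns with the door: y points from the free edge to the hinge, -x out of the door's face.
- pull: pull bar of the door, dark steel, level, along the door's face: 110 mm long (y), 14 mm thick (x and z). Origin at its centre, 130 mm from the hinge axis along the door, 60 mm out from the axis (its centre line is 43 mm in front of the door's face, 36 mm of free gap behind it), 12 mm below the door's upper edge; carried by two stubs 46 mm either side of its centre, behind it. x, y axes as for the hinge.
- cab: drying cabinet, cream sheet metal, 400 mm wide (y) x 260 deep (x) x 200 mm high, fixed, standing to the left, its door facing the middle of the table. Origin on the table under the middle of its front; -x points out of the front; +y is the hinge end, nearer the robot.
- board: wooden ware board 140 x 410 x 6 mm, fixed to the table in front of the robot. Origin under its centre; y runs along it towards the cabinet end, -x towards its long edge with the dark strip (the robot's side). Four blue-grey discs, 62 mm wide and 95 mm apart, mark the places.
- strip (a point): middle of the dark strip on the board, 61 mm from the row of discs
- mat: cork mat 430 x 130 x 3 mm, fixed, on the right. Origin under its centre; x along it, away from the robot.
- hook: hooked rod, 0.25 kg, lying on the mat. Wooden handle 130 x 30 x 30 mm along x, origin under the handle's centre; a 10 mm steel rod runs on from the handle to x = 320 mm with its axis 8 mm above the underside, and there bends square to +y for 50 mm (to y = 50 mm, all level). Centre of mass about x = 55 mm. Its proper place is handle near the robot, rod along the mat.
- cup: bystander: small brown clay cup, 60 mm wide, 45 mm high; origin under it
- jar: bystander: blue jar, 60 mm wide, 80 mm high; origin under it
- clay: bystander: block of clay 90 x 60 x 50 mm; origin under it
- bowl: bystander: dark bowl, 130 mm wide, 50 mm high; origin under it
- rib: bystander: wooden rib 130 x 35 x 12 mm; origin under it
- pot0: brick red clay teapot, 0.3 kg, lid fixed on; may be absent. Body 76 mm across, lid knob's top at 75 mm; over it an arched carrying handle whose straight top bar runs along x (the spout's direction), 44 mm long, 12 mm thick, from 105 to 117 mm above the base. Origin at the centre of the base, z up, x to the spout, whose tip is 58 mm from the axis, 53 mm up.
- mark0 (a point): centre of disc 0 on the board, on its top; disc 0 is the one at the cabinet end, then 1, 2, 3
- pot1: dark purple-brown clay teapot, 0.3 kg, lid fixed on; may be absent. Body 76 mm across, lid knob's top at 75 mm; over it an arched carrying handle whose straight top bar runs along x (the spout's direction), 44 mm long, 12 mm thick, from 105 to 117 mm above the base. Origin at the centre of the base, z up, x to the spout, whose tip is 58 mm from the axis, 53 mm up.
- mark1 (a point): centre of disc 1 on the board, on its top; disc 0 is the one at the cabinet end, then 1, 2, 3
- pot2: orange-brown clay teapot, 0.3 kg, lid fixed on; may be absent. Body 76 mm across, lid knob's top at 75 mm; over it an arched carrying handle whose straight top bar runs along x (the spout's direction), 44 mm long, 12 mm thick, from 105 to 117 mm above the base. Origin at the centre of the base, z up, x to the spout, whose tip is 58 mm from the axis, 53 mm up.
- mark2 (a point): centre of disc 2 on the board, on its top; disc 0 is the one at the cabinet end, then 1, 2, 3
- pot3: ochre clay teapot, 0.3 kg, lid fixed on; may be absent. Body 76 mm across, lid knob's top at 75 mm; over it an arched carrying handle whose straight top bar runs along x (the spout's direction), 44 mm long, 12 mm thick, from 105 to 117 mm above the base. Origin at the centre of the base, z up, x to the spout, whose tip is 58 mm from the axis, 53 mm up.
- mark3 (a point): centre of disc 3 on the board, on its top; disc 0 is the one at the cabinet end, then 1, 2, 3
Things that resemble listed ones, but are neither listed nor needed, are in the scene too. Leave any white look-alike of the pot3 alone.

How it is judged (in metres and radians):
On the way, in this order (a step that is already met when the one before it is completed fails the run):
1. the hooked rod is drawing the bolt by its post, the door still shut (contact force between hook and bolt_post above 0.3 N and value of joint bolt above 0.008 m and value of joint door below 0.1 rad), for 0.02 s.
2. the bolt is drawn back (value of joint bolt above 0.04 m and value of joint door below 0.15 rad), for 0.1 s.
3. the rod lies on its mat again, the door not yet opened (z of hook in the frame of mat below 0.015 m and x of hook in the frame of mat between -0.21 and -0.03 m and value of joint door below 0.25 rad), for 0.2 s.
4. the gripper draws the door open by its pull bar (contact force between the fingers and pull above 0.3 N and value of joint door above 0.3 rad), for 0.05 s.
At the end, for the whole second after the job is handed in: Every teapot upright within 13 mm of a disc's centre, discs filled from the cabinet end without a gap, spouts to the striped edge within 11 degrees; rod flat on the mat, along it within 0.3 rad, handle at the robot's end; bolt drawn over 35 mm; door open over 1.05 rad; all at rest ((horizontal distance between pot0 and mark0 below 0.013 m or horizontal distance between pot0 and mark1 below 0.013 m or horizontal distance between pot0 and mark2 below 0.013 m or horizontal distance between pot0 and mark3 below 0.013 m) and angle between the x axis of each of pot0, pot1, pot2, pot3 and the x axis of board, either way round below 0.2 rad and x of strip in the frame of pot0 above 0 m and angle between each of pot0, pot1, pot2, pot3's own z axis and vertical below 0.1 rad and linear speed of each of pot0, pot1, pot2, pot3, hook below 0.02 m/s and (horizontal distance between pot1 and mark0 below 0.013 m or horizontal distance between pot1 and mark1 below 0.013 m or horizontal distance between pot1 and mark2 below 0.013 m or horizontal distance between pot1 and mark3 below 0.013 m) and x of strip in the frame of pot1 above 0 m and (horizontal distance between pot2 and mark0 below 0.013 m or horizontal distance between pot2 and mark1 below 0.013 m or horizontal distance between pot2 and mark2 below 0.013 m or horizontal distance between pot2 and mark3 below 0.013 m) and x of strip in the frame of pot2 above 0 m and (horizontal distance between pot3 and mark0 below 0.013 m or horizontal distance between pot3 and mark1 below 0.013 m or horizontal distance between pot3 and mark2 below 0.013 m or horizontal distance between pot3 and mark3 below 0.013 m) and x of strip in the frame of pot3 above 0 m and (not (horizontal distance between any of pot0, pot1, pot2, pot3 and mark1 below 0.03 m) or horizontal distance between any of pot0, pot1, pot2, pot3 and mark0 below 0.03 m) and (not (horizontal distance between any of pot0, pot1, pot2, pot3 and mark2 below 0.03 m) or horizontal distance between any of pot0, pot1, pot2, pot3 and mark1 below 0.03 m) and (not (horizontal distance between any of pot0, pot1, pot2, pot3 and mark3 below 0.03 m) or horizontal distance between any of pot0, pot1, pot2, pot3 and mark2 below 0.03 m) and z of hook in the frame of mat below 0.015 m and x of hook in the frame of mat between -0.21 and -0.03 m and y of hook in the frame of mat between -0.06 and 0.06 m and angle between the x axis of hook and the x axis of mat, either way round below 0.3 rad and value of joint bolt above 0.035 m and value of joint door above 1.05 rad and velocity of joint door below 0.05 rad/s); the robot touches nothing.
It fails at once if the robot itself touches the bolt's post (contact force between any of the fingers, the arm and bolt_post above 0.5 N).
It fails at once if a bystander is tipped over or shoved more than 8 cm (angle between any of cup, jar, clay, bowl, rib's own z axis and vertical above 0.7 rad or distance of any of cup, jar, clay, bowl, rib from where it was at the start of the episode above 0.08 m).
Of pot0, pot1, pot2, pot3 only 3 to 4 are there at a start; the rules pass over those that are not, and their reading is None.
At some moment in a run one of pot0, pot1, pot2, pot3 may be knocked a few centimetres aside while the robot is not near it.
It also fails if it takes over 208 s, if anything falls off the work surface, if the arm or the gripper's body presses on something with over 40 N, if the wrist force passes 120 N, or if a joint passes its speed limit or range.

## Working session

There is one attempt and no reset: what is moved stays moved. The work goes in short steps, Python scripts to look and compute and a tool call to move; the robot and the scene stay as the last step left them, time stands still between calls to the robot, and variables do not carry over. Pictures are saved under pics/ and viewed, and the job is handed in when it is done.

Besides the shell and the picture viewer there is one more tool, called after "Call:" as a command line: name --argument value ..., lists and objects as JSON in quotes. play_rows: Moves the arm, as the interface text tells. Its arguments: {"type":"object","properties":{"motion":{"type":"array","items":{"type":"number"}},"grip_force":{"type":"number"}},"required":["motion"]}

```bash
mkdir -p pics; ls; python3 - <<'E'
from workcell import read_state, camera
import cv2
s=read_state();print({k:s[k] for k in('t','eef_pos','tcp_rot','grip_width','wrist_force')})
for n in('scene','top'):
    c=camera(n);cv2.imwrite(f'pics/{n}0.png',c['frame'][:,:,::-1]);print(n,c['K'],c['position'],c['orientation'])
E
```

```text
pics
{'t': 0.0, 'eef_pos': array([0.18892232, 0.69945976, 0.23040606]), 'tcp_rot': array([-1.79910362e+02,  8.37124399e-03,  1.64890341e+02]), 'grip_width': 0.08530303066559175, 'wrist_force': array([-0.40915885, -0.02301456, -0.84920997])}
scene [[463.89401413   0.         324.61659447]
 [  0.         463.89401413 240.70117727]
 [  0.           0.           1.        ]] [ 0.95938278 -0.49653523  1.10485873] [-145.09059019    0.20975581   48.54840853]
top [[571.09175528   0.         321.14902763]
 [  0.         571.09175528 241.95552826]
 [  0.           0.           1.        ]] [ 0.2401007  -0.02795586  1.30204666] [-168.85188965   -0.44674222  -88.57491771]
```

View pics/scene0.png

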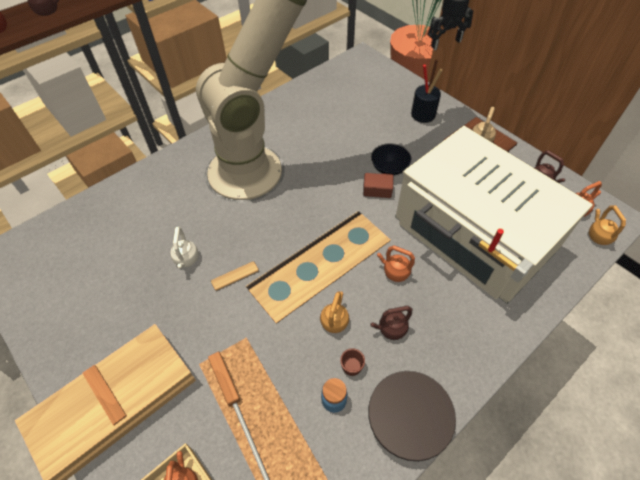

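View pics/top0.png

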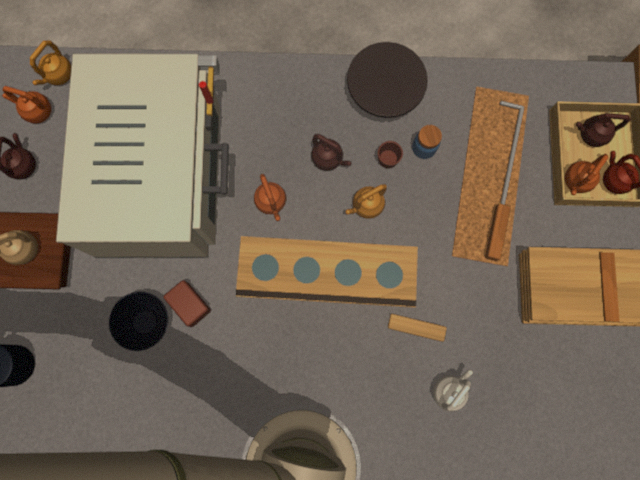

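```bash
python3 - <<'E'
import cv2,numpy as np
t=cv2.imread('pics/top0.png')
a=cv2.resize(t[130:230,230:400],None,fx=4,fy=4,interpolation=cv2.INTER_CUBIC)
b=cv2.resize(t[30:280,0:100],None,fx=2.4,fy=2.4,interpolation=cv2.INTER_CUBIC)
d=cv2.resize(t[95:215,545:640],None,fx=4,fy=4,interpolation=cv2.INTER_CUBIC)
cv2.imwrite('pics/a.png',a);
w=np.zeros((600,240+400,3),np.uint8);w[:600,:240]=b;w[:480,250:630]=d;cv2.imwrite('pics/b.png',w)
s=cv2.imread('pics/scene0.png')
a=cv2.resize(s[220:380,310:430],None,fx=3.5,fy=3.5,interpolation=cv2.INTER_CUBIC);cv2.imwrite('pics/c.png',a)
E
```

```text
(no output)
```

View pics/a.png

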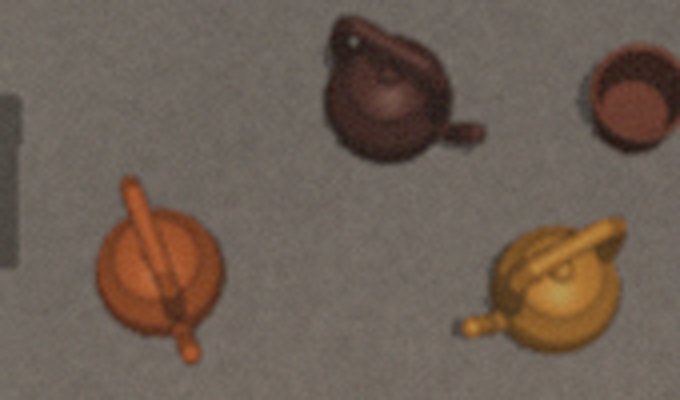

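View pics/b.png

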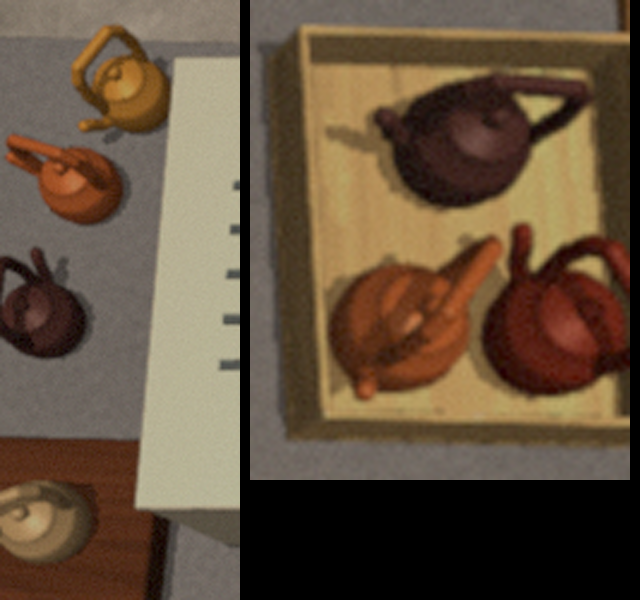

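View pics/c.png

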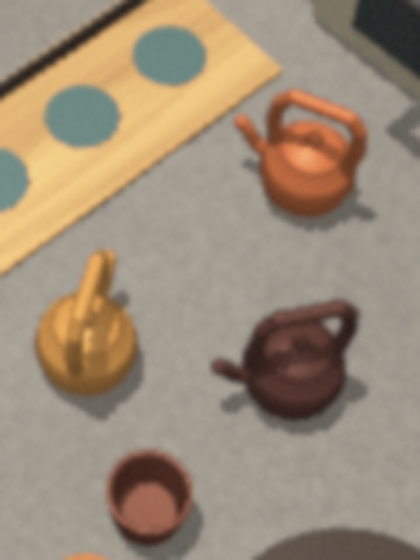

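```bash
cat > h.py <<'E'
import numpy as np,cv2
from scipy.spatial.transform import Rotation as R
from workcell import read_state,camera
C={'scene':(463.894014,324.616594,240.701177,[ 0.95938278,-0.49653523,1.10485873],[-145.09059019,0.20975581,48.54840853]),
'top':(571.091755,321.149028,241.955528,[ 0.2401007,-0.02795586,1.30204666],[-168.85188965,-0.44674222,-88.57491771])}
def P(n,u,v,z):
    f,cx,cy,p,o=C[n];d=R.from_euler('xyz',o,degrees=True).apply([(u-cx)/f,(v-cy)/f,1]);p=np.array(p)
    return p+d*(z-p[2])/d[2]
def proj(n,X):
    f,cx,cy,p,o=C[n];q=R.from_euler('xyz',o,degrees=True).inv().apply(np.array(X)-p);q=np.atleast_2d(q)
    return np.c_[f*q[:,0]/q[:,2]+cx,f*q[:,1]/q[:,2]+cy]
def snap(tag,crop=None,n='top',k=4):
    f=camera(n)['frame'][:,:,::-1]
    if crop: x0,y0,x1,y1=crop;f=cv2.resize(f[y0:y1,x0:x1],None,fx=k,fy=k,interpolation=cv2.INTER_CUBIC)
    cv2.imwrite(f'pics/{tag}.png',f);return f
np.set_printoptions(precision=4,suppress=True)
E
python3 - <<'E'
from h import *
t=cv2.imread('pics/top0.png').astype(int)
# discs: bluegrey: G,B > R
m=((t[:,:,1]-t[:,:,2]>12)).astype(np.uint8);m[:240]=0;m[310:]=0;m[:,:230]=0;m[:,430:]=0
n,l,st,ce=cv2.connectedComponentsWithStats(m)
for i in range(1,n):
    if st[i,4]>100: print(ce[i],st[i],P('top',*ce[i],0.006))
s=cv2.imread('pics/scene0.png').astype(int)
m=((s[:,:,1]-s[:,:,2]>12)).astype(np.uint8);m[:210]=0;m[310:]=0;m[:,:250]=0;m[:,390:]=0
n,l,st,ce=cv2.connectedComponentsWithStats(m)
for i in range(1,n):
    if st[i,4]>100: print(ce[i],st[i],P('scene',*ce[i],0.006))
f=cv2.imread('pics/top0.png')
cv2.imwrite('pics/d.png',cv2.resize(f[40:260,180:260],None,fx=2.7,fy=2.7,interpolation=cv2.INTER_CUBIC))
cv2.imwrite('pics/e.png',cv2.resize(f[80:270,440:540],None,fx=3,fy=3,interpolation=cv2.INTER_CUBIC))
s=cv2.imread('pics/scene0.png')
cv2.imwrite('pics/f.png',cv2.resize(s[180:300,390:560],None,fx=4.5,fy=4.5,interpolation=cv2.INTER_CUBIC))
E
```

```text
[264.7868 267.1604] [253 255  25  25 455] [0.4334 0.0959 0.006 ]
[306.     269.6518] [294 258  25  24 425] [0.4301 0.0014 0.006 ]
[347.7039 272.2985] [336 260  25  25 412] [ 0.4265 -0.0943  0.006 ]
[389.0171 274.555 ] [377 263  25  25 409] [ 0.4237 -0.1889  0.006 ]
[357.9697 235.4286] [349 228  19  16 231] [0.4324 0.0931 0.006 ]
[333.0766 252.7702] [324 245  20  16 248] [ 0.4292 -0.0016  0.006 ]
[306.76   271.0436] [297 263  21  17 275] [ 0.4258 -0.0965  0.006 ]
[279.0464 290.4801] [269 282  21  18 302] [ 0.4229 -0.1916  0.006 ]
```

View pics/d.png

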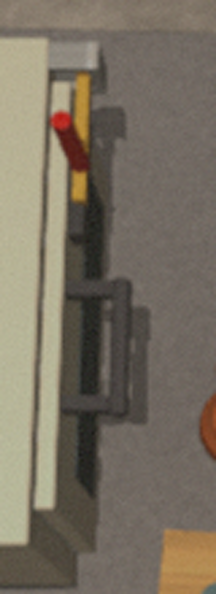

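View pics/e.png

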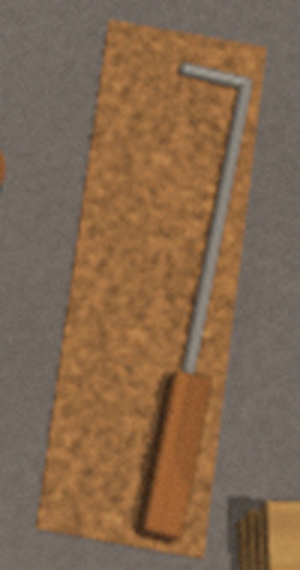

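View pics/f.png

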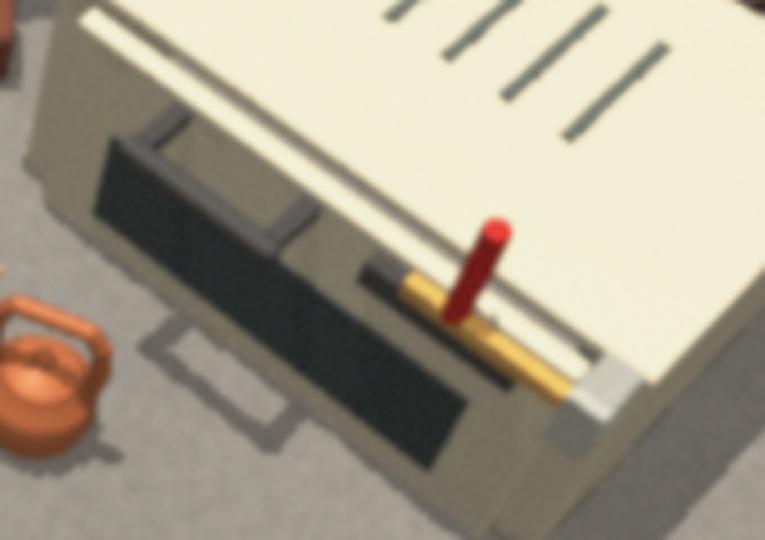

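```bash
cat >> h.py <<'E'
from scipy.optimize import least_squares
PT={'b':[0,0,.111],'s':[.056,0,.052],'c':[0,0,.036]}
def potfit(obs,z0=0,x0=None):
    # obs: list of (cam, key, u, v)
    def f(q):
        r=[]
        for n,k,u,v in obs:
            p=np.array(PT[k]);X=[q[0]+p[0]*np.cos(q[2]),q[1]+p[0]*np.sin(q[2]),p[2]+z0]
            r+=list((proj(n,X)[0]-[u,v])*(0.5 if k=='b' else 1))
        return r
    best=None
    for a in np.arange(0,6.28,.8):
        s=least_squares(f,[*(x0 or [.6,0]),a])
        if best is None or s.cost<best.cost:best=s
    return best.x,np.array(best.fun).reshape(-1,2)
def overlay(img,n,q,z0=0,col=(0,255,0)):
    c,s=np.cos(q[2]),np.sin(q[2])
    T=lambda p:[q[0]+c*p[0]-s*p[1],q[1]+s*p[0]+c*p[1],p[2]+z0]
    th=np.linspace(0,6.28,40)
    for pl in ([[.038*np.cos(t),.038*np.sin(t),.036] for t in th],[[-.022,0,.111],[.022,0,.111]],[[.035,0,.035],[.058,0,.053]]):
        u=proj(n,[T(p) for p in pl]);cv2.polylines(img,[np.int32(u*8)],False,col,1,cv2.LINE_AA,3)
E
python3 - <<'E'
from h import *
def A(u,v):return ('top',230+u/4,130+v/4)
def S(u,v):return ('scene',310+u/3.5,220+v/3.5)
o={'orange':[('b',A(152,240)),('s',A(190,348)),('c',A(160,272)),('b',S(317,108)),('s',S(240,124)),('c',S(308,172))],
'dark':[('b',A(395,48)),('s',A(478,133)),('c',A(388,98)),('b',S(303,314)),('s',S(222,368)),('c',S(295,372))],
'ochre':[('b',A(571,254)),('s',A(467,327)),('c',A(555,290)),('c',S(86,345))]}
t=cv2.imread('pics/top0.png');s=cv2.imread('pics/scene0.png')
t=cv2.resize(t,None,fx=1,fy=1)
for k,v in o.items():
    q,r=potfit([(a[0],b,a[1],a[2]) for b,a in v]);print(k,q[:2],np.degrees(q[2])%360,'\n',r)
    overlay(t,'top',q);overlay(s,'scene',q)
a=cv2.resize(t[130:230,230:400],None,fx=3.5,fy=3.5);b=cv2.resize(s[220:350,310:430],None,fx=3.,fy=3)
w=np.zeros((600,800,3),np.uint8);w[:a.shape[0],:a.shape[1]]=a;cv2.imwrite('pics/g.png',a);cv2.imwrite('pics/g2.png',b)
E
```

```text
orange [0.5923 0.0859] 200.45442395514365 
 [[ 0.1652 -1.3058]
 [ 0.7113  0.6037]
 [ 1.0423 -1.2246]
 [ 0.3775  0.088 ]
 [ 0.7056 -0.398 ]
 [-0.3342 -2.7392]]
dark [ 0.7018 -0.0432] 239.81771429552734 
 [[ 0.1491 -0.4454]
 [-0.1858 -0.5438]
 [ 1.3608 -1.5983]
 [ 0.5895  0.1651]
 [-0.6721 -0.2198]
 [-0.3087 -2.7332]]
ochre [ 0.587  -0.1394] 119.49091142778872 
 [[-0.2155 -0.5071]
 [ 1.3803 -0.7701]
 [ 0.4387 -0.9109]
 [-0.025  -3.0796]]
```

View pics/g.png

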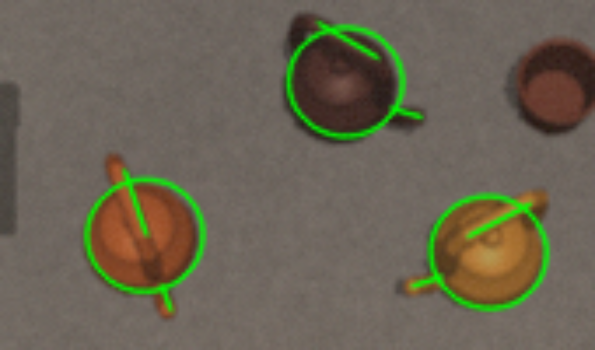

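View pics/g2.png

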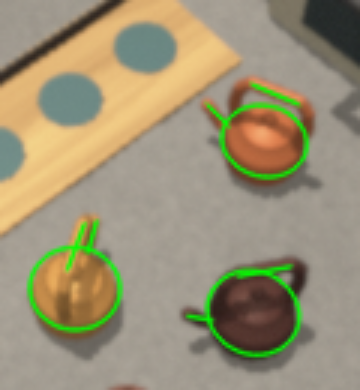

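```bash
sed -i "s/'c':\[0,0,.036\]/'c':[0,0,.03]/" h.py; python3 - <<'E'
from h import *
D=lambda u,v,z:P('top',180+u/2.7,40+v/2.7,z)
F=lambda u,v,z:P('scene',390+u/4.5,180+v/4.5,z)
print('roof edge',D(48,38,.2),D(30,545,.2))
print('door face far/near top',D(70,82,.184),D(55,510,.184))
print('pull top', D(122,282,.179),D(120,412,.179))
print('post top',D(62,120,.258),F(497,232,.258)); print('post foot',D(80,170,.19),F(455,320,.19))
print('S roof edge near',F(95,0,.2),F(655,382,.2)); print('door top near outer',F(80,18,.184), 'keeper',F(610,405,.19))
print('S pull',F(130,150,.179),F(270,245,.179))
E5=lambda u,v,z:P('top',440+u/3,80+v/3,z)
print('mat',[E5(*p,.003) for p in((108,20),(265,48),(38,528),(202,557))])
print('hook bend',E5(245,82,.011),'tip',E5(183,68,.011),'rodstart',E5(190,373,.011),'handle corners',[E5(*p,.033) for p in((174,372),(212,376),(183,535),(143,530))])
E
```

```text
roof edge [0.8525 0.2378 0.2   ] [0.4509 0.2241 0.2   ]
door face far/near top [0.8243 0.2219 0.184 ] [0.4808 0.2111 0.184 ]
pull top [0.6621 0.1726 0.179 ] [0.5588 0.1682 0.179 ]
post top [0.7555 0.2093 0.258 ] [0.7586 0.2053 0.258 ]
post foot [0.748  0.2082 0.19  ] [0.7625 0.1981 0.19  ]
S roof edge near [0.489  0.2163 0.2   ] [0.8553 0.2356 0.2   ]
door top near outer [0.4844 0.2118 0.184 ] keeper [0.8469 0.2147 0.19  ]
S pull [0.5681 0.1635 0.179 ] [0.6631 0.1711 0.179 ]
mat [array([ 0.8948, -0.4021,  0.003 ]), array([ 0.8739, -0.5299,  0.003 ]), array([ 0.4712, -0.3364,  0.003 ]), array([ 0.4519, -0.4622,  0.003 ])]
hook bend [ 0.84   -0.5092  0.011 ] tip [ 0.8507 -0.4595  0.011 ] rodstart [ 0.5957 -0.4557  0.011 ] handle corners [array([ 0.5901, -0.4362,  0.033 ]), array([ 0.5877, -0.4653,  0.033 ]), array([ 0.4634, -0.4385,  0.033 ]), array([ 0.4664, -0.4085,  0.033 ])]
```

Call:
play_rows --motion '[0,0,60,0,0,0,60,0,0,50,0,0,0,60,30,-48,0,0,0,4.4,60,30,-48,0,0,0,4.4,60,30,-48,0,0,0,4.4,60,30,-48,0,0,0,4.4,60,30,-48,0,0,0,4.4,60,30,-48,0,0,0,4.4,60,30,-48,0,0,0,4.4,60,30,-48,0,0,0,4.4,60]' --grip_force 40

```text
t: 1.35
eef_pos: [0.4297, 0.3141, 0.3412]
tcp_rot: [-180.0, -0.0, -159.8]
wrist_force: [1.1, 0.5, 0.4]
grip_width: 0.0598
```

```bash
python3 - <<'E'
from h import *
def A(u,v):return ('top',230+u/4,130+v/4)
def S(u,v):return ('scene',310+u/3.5,220+v/3.5)
o={'orange':[('b',A(152,240)),('s',A(190,348)),('c',A(160,272)),('b',S(317,108)),('s',S(240,124)),('c',S(308,172))],
'dark':[('b',A(395,48)),('s',A(478,133)),('c',A(388,98)),('b',S(303,314)),('s',S(222,368)),('c',S(295,372))],
'ochre':[('b',A(571,254)),('s',A(467,327)),('c',A(555,290)),('c',S(86,345))]}
for k,v in o.items():
    q,r=potfit([(a[0],b,a[1],a[2]) for b,a in v]);print(k,q[:2],np.degrees(q[2])%360)
snap('h');print(read_state()['joint_positions'])
E
```

```text
orange [0.5923 0.0869] 201.44422850041278
dark [ 0.7019 -0.0427] 239.86733558169544
ochre [ 0.5871 -0.1391] 119.71885552518935
[-40.0113  14.2674  -1.8721 108.9944   0.835   56.8257  67.6995]
```

View pics/h.png

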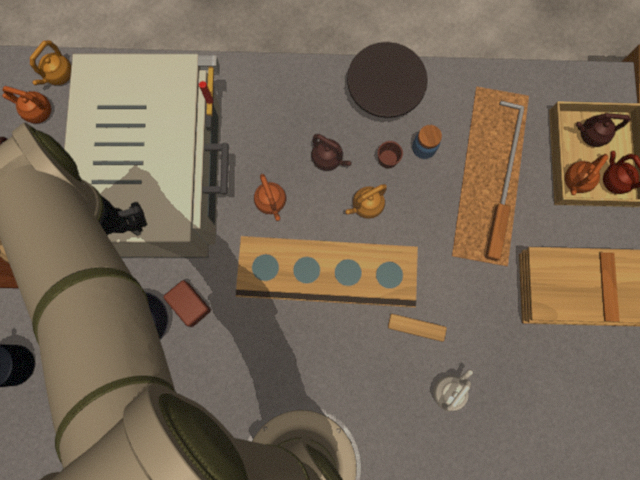

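Call:
play_rows --motion '[27,-38,0,0,0,0.2,60,27,-38,0,0,0,0.2,60,27,-38,0,0,0,0.2,60,27,-38,0,0,0,0.2,60,27,-38,0,0,0,0.2,60,27,-37,-10,0,0,0,60,0,0,-50,0,0,0,60,0,0,-50,0,0,0,60,0,0,-40,0,0,0,60,0,0,0,0,0,0,60]'

```text
t: 2.65
eef_pos: [0.5892, 0.0888, 0.1886]
tcp_rot: [180.0, -0.3, -158.9]
wrist_force: [-0.0, 0.3, 0.6]
grip_width: 0.0601
```

```bash
python3 - <<'E'
from h import *
print(read_state()['eef_pos']);snap('i',(380,200,500,320),'scene',5)
E
```

```text
[0.5892 0.0888 0.1886]
```

View pics/i.png

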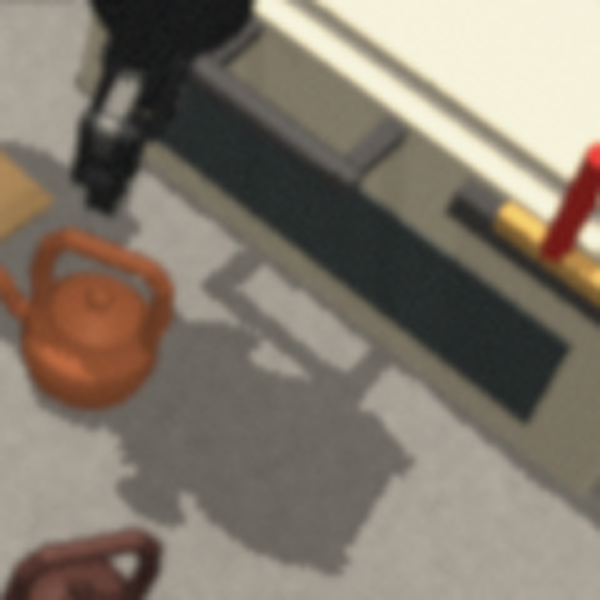

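Gripper stands above the orange pot with its jaws straddling the bar; descend to z 0.092 and close.

Call:
play_rows --motion '[3,-2,-40,0,0,0,60,0,0,-36,0,0,0,60,0,0,-20,0,0,0,60,0,0,0,0,0,0,60,0,0,0,0,0,0,5,0,0,0,0,0,0,5,0,0,0,0,0,0,5]'

```text
t: 3.58
eef_pos: [0.5946, 0.0876, 0.0965]
tcp_rot: [180.0, 0.1, -158.9]
wrist_force: [-0.7, 3.0, 4.1]
grip_width: 0.0111
```

```bash
python3 - <<'E'
from h import *
print(read_state()['eef_pos']);snap('j',(340,200,460,320),'scene',5)
E
```

```text
[0.5946 0.0876 0.0965]
```

View pics/j.png

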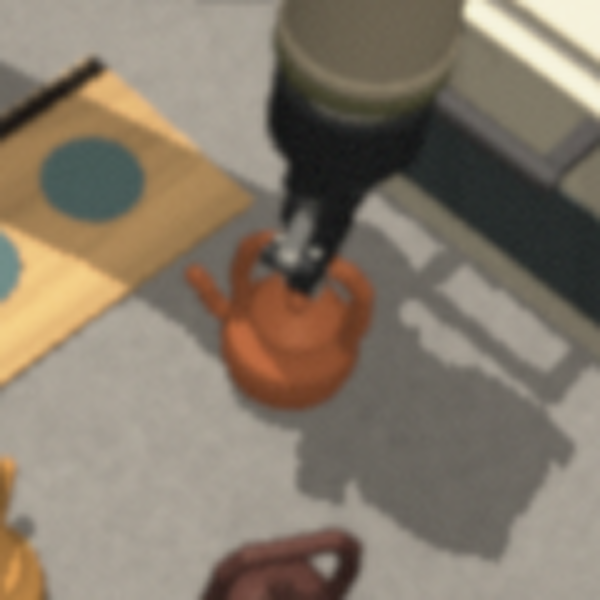

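Call:
play_rows --motion '[0,0,35,0,0,0,5,-20,1,0,0,0,-3,5,-32,1,0,0,0,-5,5,-32,1,0,0,0,-5,5,-32,1,0,0,0,-5,5,-32,1,0,0,0,-5,5,-14,2,0,0,0,0,5,0,0,0,0,0,0,5]'

```text
t: 4.62
eef_pos: [0.4321, 0.0943, 0.1305]
tcp_rot: [180.0, 0.0, 178.2]
wrist_force: [2.1, 0.2, -3.5]
grip_width: 0.0109
```

```bash
python3 - <<'E'
from h import *
s=read_state();print(s['eef_pos'],s['tcp_rot'],s['joint_positions']);a=snap('k',(300,170,420,290),'scene',5)
E
```

```text
[0.4321 0.0943 0.1305] [179.9915   0.017  178.2454] [-25.9864  25.5705   8.6624 133.5911 -10.2749  21.387   79.6638]
```

View pics/k.png

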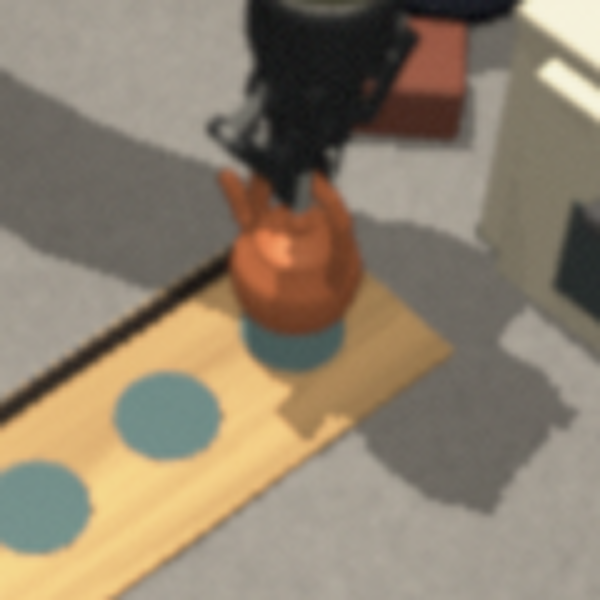

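Call:
play_rows --motion '[0,0,-15,0,0,0,5,0,0,-10,0,0,0,5,0,0,-3,0,0,0,5,0,0,0,0,0,0,5]'

```text
t: 5.18
eef_pos: [0.4327, 0.094, 0.1023]
tcp_rot: [180.0, 0.0, 178.1]
wrist_force: [-0.7, -0.6, -2.8]
grip_width: 0.0112
```

Call:
play_rows --motion '[0,0,0,0,0,0,45,0,0,0,0,0,0,45,0,0,20,0,0,0,45,0,0,50,0,0,0,45,10,0,50,0,0,0,45,30,-12,30,0,0,-10.5,60,35,-12,30,0,0,-10.5,60,35,-12,0,0,0,-10.5,60,35,-12,0,0,0,-10.5,60,35,-12,0,0,0,-10.5,60]'

```text
t: 6.42
eef_pos: [0.613, 0.0335, 0.2826]
tcp_rot: [180.0, 0.0, 125.3]
wrist_force: [0.2, 1.0, 0.4]
grip_width: 0.0598
```

```bash
python3 - <<'E'
from h import *
s=read_state();print(s['eef_pos'],s['tcp_rot'],s['joint_positions']);a=snap('l',(220,130,390,290),'top',4)
E
```

```text
[0.613  0.0335 0.2826] [179.9745   0.0044 125.2555] [-28.2114  25.5466  28.954  104.8453 -15.0858  53.4007  42.6961]
```

View pics/l.png

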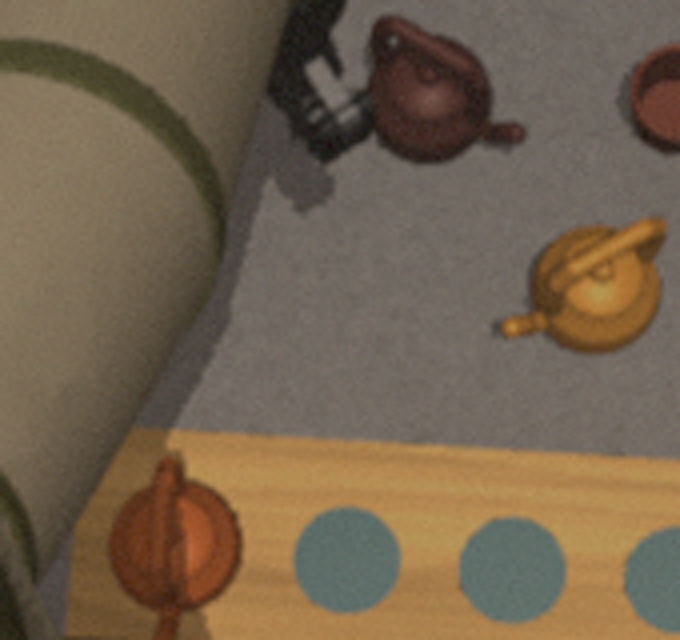

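Call:
play_rows --motion '[13,-11,0,0,0,-9.3,60,13,-11,0,0,0,-9.3,60,13,-11,0,0,0,-9.3,60,13,-11,0,0,0,-9.3,60,13,-11,0,0,0,-9.3,60,13,-11,0,0,0,-9.3,60,11,-11,0,0,0,-9.3,60,0,0,-50,0,0,0,60,0,0,-40,0,0,0,60,0,0,0,0,0,0,60]'

```text
t: 7.72
eef_pos: [0.6992, -0.0423, 0.1895]
tcp_rot: [-179.7, 0.1, 60.5]
wrist_force: [0.2, -0.3, 0.4]
grip_width: 0.0596
```

```bash
python3 - <<'E'
from h import *
s=read_state();print(s['eef_pos'],s['tcp_rot'],s['joint_positions']);a=snap('m',(300,230,450,370),'scene',4);snap('m2',(220,120,390,290),'top',3.5)
E
```

```text
[ 0.6992 -0.0423  0.1895] [-179.7059    0.1444   60.5193] [-25.7337  41.3524  42.0726  98.7281 -33.3687  53.519    0.4525]
```

View pics/m.png

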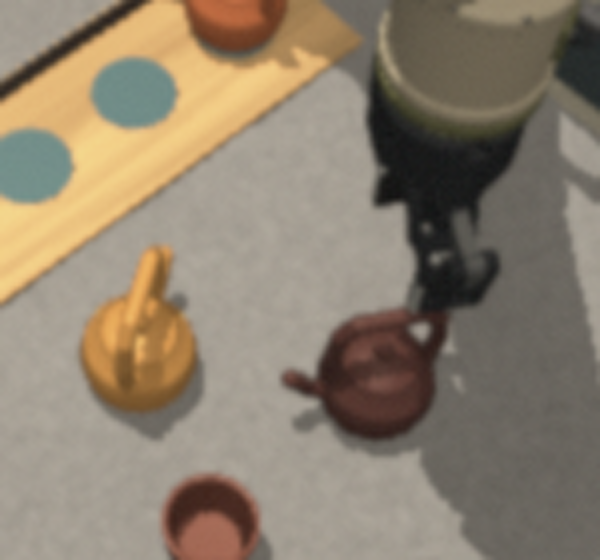

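View pics/m2.png

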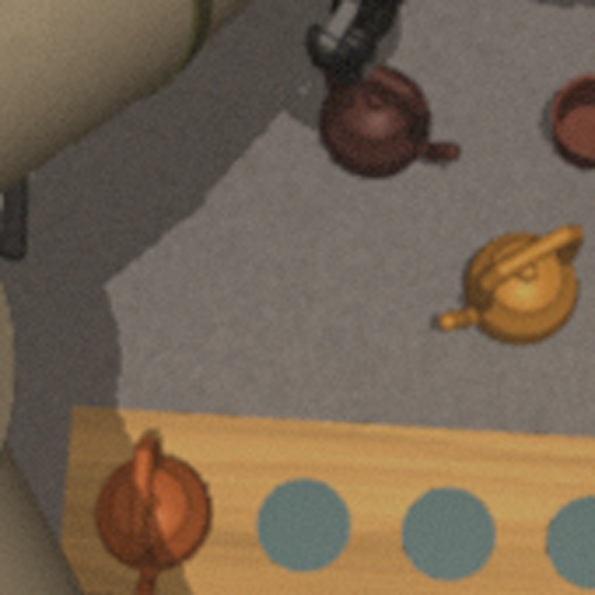

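Call:
play_rows --motion '[3,-1,-40,0,0,-0.5,60,0,0,-36,0,0,0,60,0,0,-18,0,0,0,60,0,0,0,0,0,0,60,0,0,0,0,0,0,5,0,0,0,0,0,0,5,0,0,0,0,0,0,5]'

```text
t: 8.7
eef_pos: [0.704, -0.0437, 0.0993]
tcp_rot: [-180.0, -0.0, 60.0]
wrist_force: [-4.3, 2.8, 5.7]
grip_width: 0.0112
```

Call:
play_rows --motion '[0,0,40,0,0,0,5,-30,3,0,0,0,-7,5,-35,5,0,0,0,-7,5,-35,5,0,0,0,-7,5,-35,5,0,0,0,-7,5,0,0,0,0,0,0,5]'

```text
t: 9.45
eef_pos: [0.5663, -0.0253, 0.1382]
tcp_rot: [-179.9, 0.1, 31.9]
wrist_force: [0.9, -0.3, -3.3]
grip_width: 0.0107
```

```bash
python3 - <<'E'
from h import *
s=read_state();print(s['eef_pos'],s['tcp_rot'],s['joint_positions']);a=snap('n',(300,210,450,350),'scene',4)
E
```

```text
[ 0.5663 -0.0253  0.1382] [-179.8653    0.0952   31.9066] [-33.0553  39.1054  47.0594 119.0986 -44.4613  41.3184 -14.8498]
```

View pics/n.png

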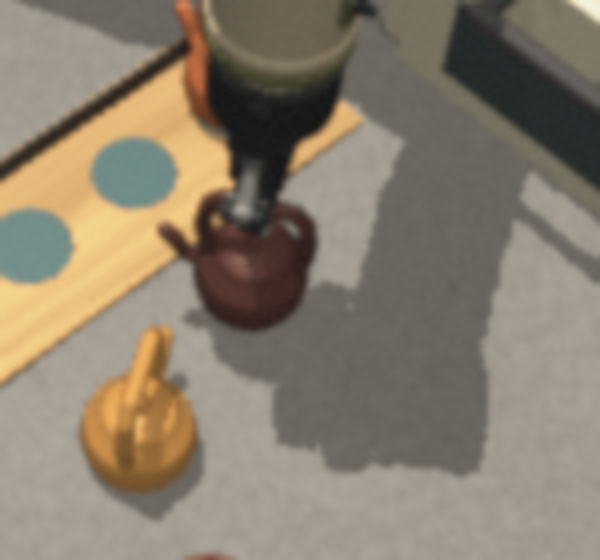

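Call:
play_rows --motion '[0,0,-30,0,0,0,5,0,0,-9,0,0,0,5,0,0,0,0,0,0,5,0,0,0,0,0,0,60,0,0,0,0,0,0,60,0,0,50,0,0,0,60,0,0,40,0,0,10.5,60,0,0,20,0,0,10.5,60,0,0,0,0,0,10.5,60,0,0,0,0,0,10.5,60]'

```text
t: 10.75
eef_pos: [0.5694, -0.0261, 0.2101]
tcp_rot: [179.9, -0.0, 74.3]
wrist_force: [-0.4, -0.7, -1.1]
grip_width: 0.0601
```

Call:
play_rows --motion '[0,0,0,0,0,10.5,60,0,0,0,0,0,10.5,60,0,0,0,0,0,10.5,60,0,0,0,0,0,10.5,60,0,0,0,0,0,10.5,60,0,0,0,0,0,10.5,60,0,0,0,0,0,10.5,60,0,0,0,0,0,10.5,60,0,0,0,0,0,10.5,60,0,0,0,0,0,10.5,60]'

```text
t: 12.0
eef_pos: [0.5692, -0.0264, 0.2096]
tcp_rot: [-180.0, 0.0, 179.3]
wrist_force: [0.0, 0.2, 0.5]
grip_width: 0.0598
```

Call:
play_rows --motion '[0,0,0,0,0,10.5,60,0,0,0,0,0,10.5,60,0,0,0,0,0,10.5,60,0,0,0,0,0,0,60]'

```text
t: 12.5
eef_pos: [0.5692, -0.0266, 0.2096]
tcp_rot: [-180.0, 0.0, -149.6]
wrist_force: [0.2, -0.3, 0.2]
grip_width: 0.06
```

```bash
python3 - <<'E'
from h import *
s=read_state();print(s['eef_pos'],s['tcp_rot'],s['joint_positions']);a=snap('o',(300,170,450,310),'scene',4)
E
```

```text
[ 0.5692 -0.0266  0.2096] [-179.9844    0.0282 -149.6257] [ -3.5722  25.1972   0.7618 113.632   -0.4917  41.1417 117.8616]
```

View pics/o.png

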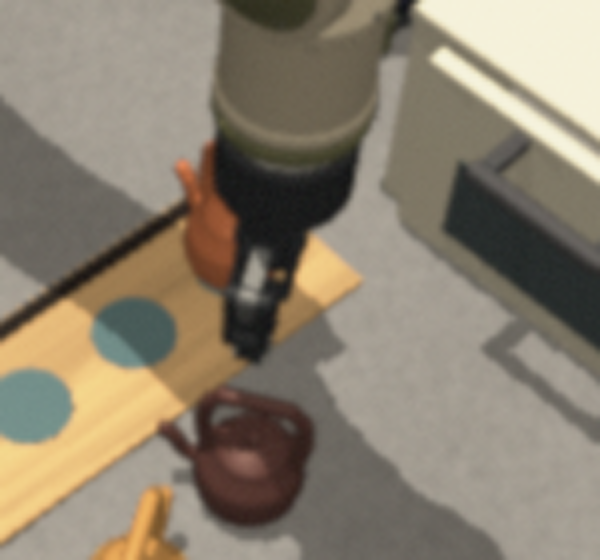

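Call:
play_rows --motion '[0,0,-50,0,0,1.5,60,0,0,-42,0,0,0,60,0,0,-20,0,0,0,60,0,0,0,0,0,0,60,0,0,0,0,0,0,5,0,0,0,0,0,0,5,0,0,0,0,0,0,5,0,0,20,0,0,0,5,0,0,20,0,0,0,5]'

```text
t: 13.68
eef_pos: [0.5686, -0.0262, 0.1378]
tcp_rot: [180.0, -0.0, -148.0]
wrist_force: [0.0, 0.2, -2.8]
grip_width: 0.0112
```

Call:
play_rows --motion '[-28,5,0,0,0,-6.8,5,-28,5,0,0,0,-6.8,5,-28,5,0,0,0,-6.8,5,-28,5,0,0,0,-6.8,5,-27,6,0,0,0,-6.8,5,0,0,0,0,0,0,5,0,0,0,0,0,0,5]'

```text
t: 14.55
eef_pos: [0.431, 0.0, 0.1376]
tcp_rot: [180.0, 0.1, 178.1]
wrist_force: [1.0, 0.4, -2.6]
grip_width: 0.0109
```

```bash
python3 - <<'E'
from h import *
s=read_state();print(s['eef_pos'],s['tcp_rot'],s['joint_positions']);a=snap('p',(280,170,430,310),'scene',4)
E
```

```text
[0.431  0.     0.1376] [179.9893   0.0952 178.0636] [-14.5314  24.2509   9.4741 134.6811 -10.5766  21.5993  92.026 ]
```

View pics/p.png

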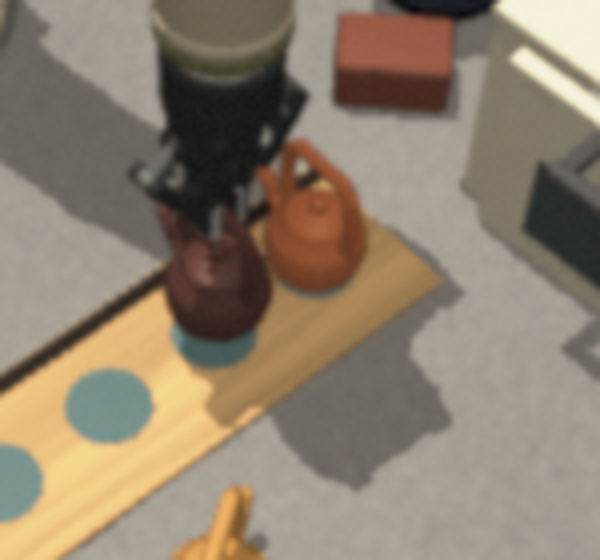

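Call:
play_rows --motion '[-1,0,-20,0,0,0,5,0,0,-12,0,0,0,5,0,0,-3,0,0,0,5,0,0,0,0,0,0,5,0,0,0,0,0,0,45,0,0,0,0,0,0,45,0,0,30,0,0,0,45,0,0,50,0,0,0,45,10,0,50,0,0,0,45,0,0,0,0,0,0,45]'

```text
t: 15.85
eef_pos: [0.4416, -0.0, 0.2352]
tcp_rot: [179.9, 0.4, 178.0]
wrist_force: [0.2, 0.3, -0.7]
grip_width: 0.0454
```

```bash
python3 - <<'E'
from h import *
s=read_state();print(s['eef_pos'],s['tcp_rot']);a=snap('q',(280,170,430,330),'scene',4);snap('q2',(220,130,400,320),'top',3.)
E
```

```text
[ 0.4416 -0.      0.2352] [179.926    0.3868 177.9886]
```

View pics/q.png

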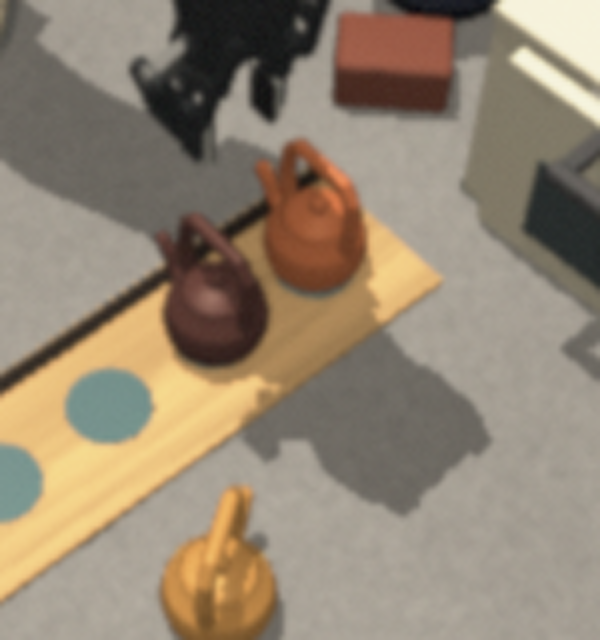

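View pics/q2.png

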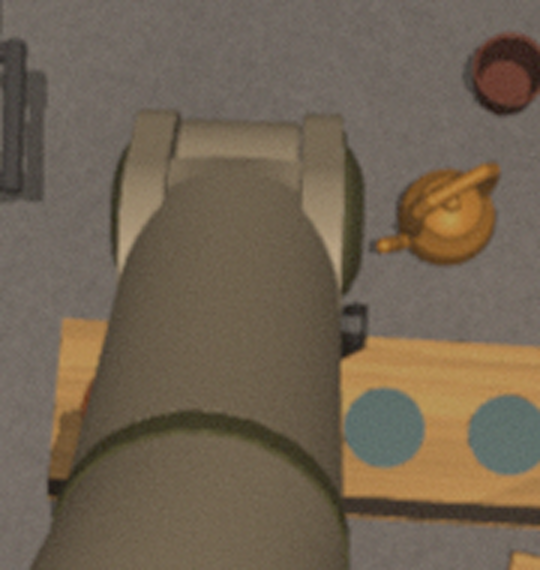

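Call:
play_rows --motion '[21,-20,0,0,0,-8.3,60,21,-20,0,0,0,-8.3,60,21,-20,0,0,0,-8.3,60,21,-20,0,0,0,-8.3,60,21,-20,0,0,0,-8.3,60,21,-20,0,0,0,-8.3,60,20,-19,0,0,0,-8.3,60,0,0,-45,0,0,0,60,0,0,0,0,0,0,60]'

```text
t: 17.08
eef_pos: [0.5823, -0.1385, 0.183]
tcp_rot: [-179.6, -0.3, 119.9]
wrist_force: [0.8, 0.1, -0.2]
grip_width: 0.0599
```

```bash
python3 - <<'E'
from h import *
s=read_state();print(s['eef_pos'],s['tcp_rot'],s['joint_positions']);a=snap('r',(280,170,430,350),'scene',3.3);snap('r2',(220,130,400,320),'top',3.)
E
```

```text
[ 0.5823 -0.1385  0.183 ] [-179.5836   -0.2856  119.8723] [-11.0417  31.6655  28.4062 112.1617 -21.7996  41.9759  60.237 ]
```

View pics/r.png

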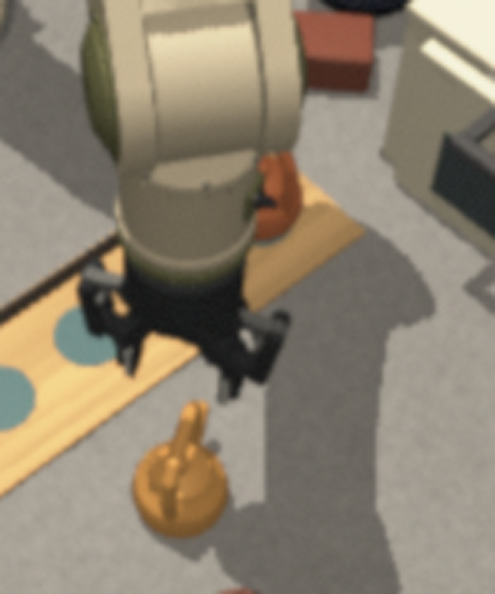

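View pics/r2.png

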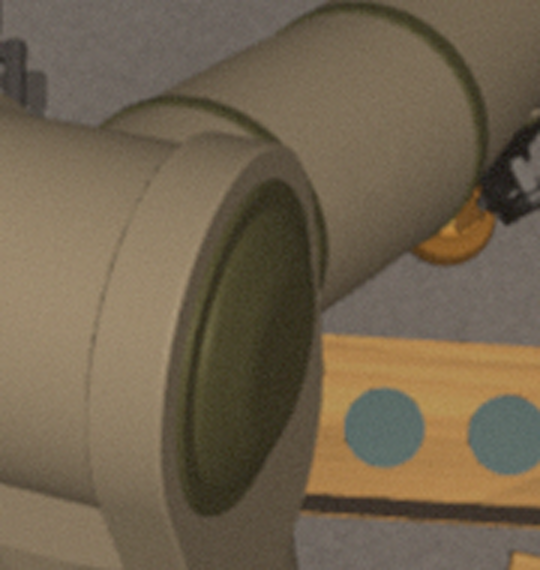

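Call:
play_rows --motion '[4,0,-40,0,0,0,60,0,0,-30,0,0,0,60,0,0,-15,0,0,0,60,0,0,0,0,0,0,60,0,0,0,0,0,0,5,0,0,0,0,0,0,5,0,0,0,0,0,0,5]'

```text
t: 18.05
eef_pos: [0.589, -0.1392, 0.1031]
tcp_rot: [180.0, 0.0, 119.9]
wrist_force: [-3.1, -0.0, 4.6]
grip_width: 0.0111
```

Call:
play_rows --motion '[0,0,20,0,0,0,5,0,0,20,0,0,0,5,-17,4,0,0,0,8.3,5,-24,6,0,0,0,8.3,5,-24,6,0,0,0,8.3,5,-24,6,0,0,0,8.3,5,-24,6,0,0,0,8.3,5,-24,6,0,0,0,8.3,5,-24,9,0,0,0,8.3,5,0,0,0,0,0,0,5]'

```text
t: 19.3
eef_pos: [0.4258, -0.0957, 0.1425]
tcp_rot: [180.0, -0.1, 178.1]
wrist_force: [0.8, -0.3, -2.5]
grip_width: 0.011
```

```bash
python3 - <<'E'
from h import *
s=read_state();print(s['eef_pos'],s['tcp_rot'],s['joint_positions']);a=snap('s',(250,170,430,350),'scene',3.3)
E
```

```text
[ 0.4258 -0.0957  0.1425] [179.9648  -0.103  178.0543] [ -0.8292  23.9296   8.1979 133.5897  -8.5689  23.0346 102.6274]
```

View pics/s.png

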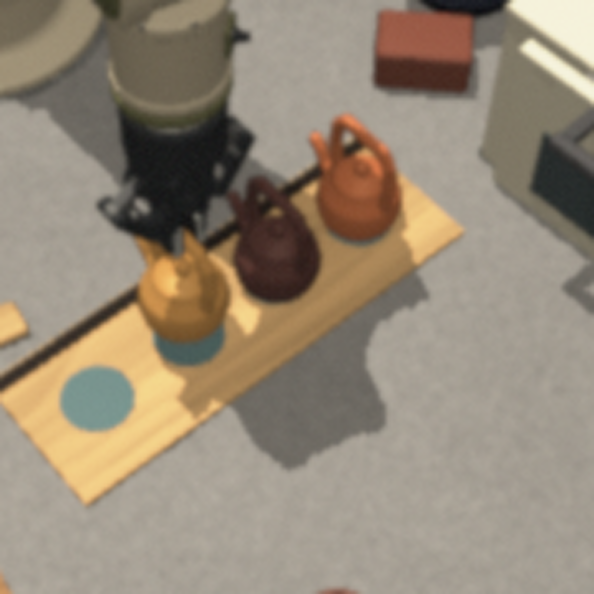

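Call:
play_rows --motion '[0,0,-20,0,0,0,5,0,0,-12,0,0,0,5,0,0,-3,0,0,0,5,0,0,0,0,0,0,5,0,0,0,0,0,0,45,0,0,0,0,0,0,45,0,0,30,0,0,0,45,0,0,50,0,0,0,45,10,0,50,0,0,0,45]'

```text
t: 20.48
eef_pos: [0.4374, -0.0961, 0.2384]
tcp_rot: [-180.0, -0.1, 178.0]
wrist_force: [1.6, -0.3, -0.3]
grip_width: 0.0453
```

Call:
play_rows --motion '[30,-40,20,0,0,-4,60,20,-50,10,0,0,-4,60,10,-50,0,0,0,-4,60,10,-50,0,0,0,-4,60,10,-50,0,0,0,0,60,10,-50,0,0,0,0,60,0,0,0,0,0,0,60]'

```text
t: 21.35
eef_pos: [0.5274, -0.3903, 0.2665]
tcp_rot: [-179.9, -0.0, 161.7]
wrist_force: [-0.3, -0.0, -0.1]
grip_width: 0.0598
```

```bash
python3 - <<'E'
from h import *
s=read_state();print(s['eef_pos'],s['tcp_rot'],s['joint_positions']);a=snap('t',(270,190,410,300),'scene',5.5);snap('t2',(230,210,430,310),'top',4.);snap('t3')
E
```

```text
[ 0.5274 -0.3903  0.2665] [-179.8674   -0.0144  161.705 ] [ 18.8827  28.4204  19.1322 100.0215 -11.0418  53.3866 114.189 ]
```

View pics/t.png

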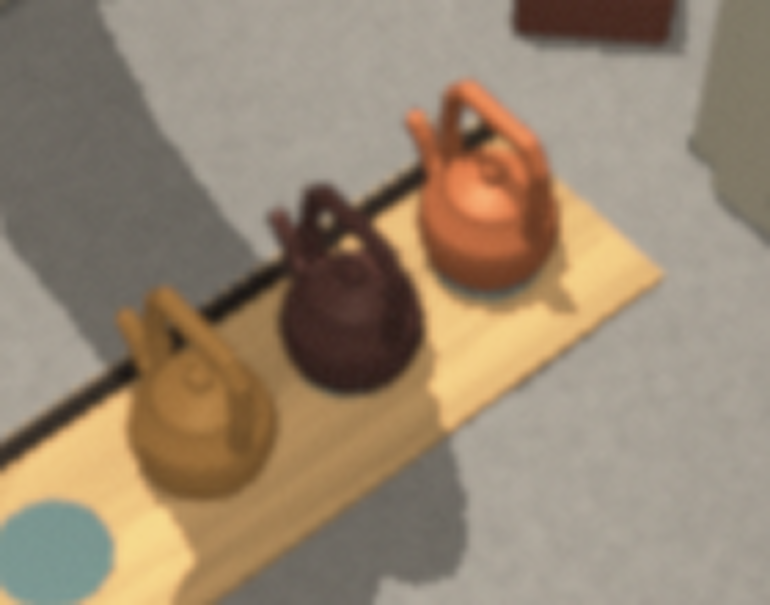

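View pics/t2.png

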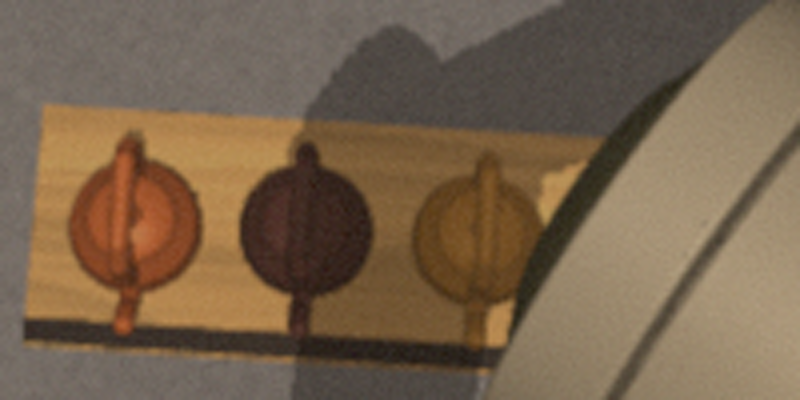

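View pics/t3.png

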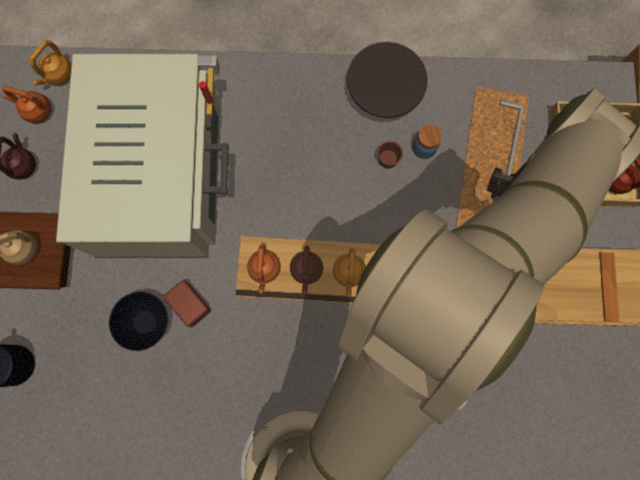

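```bash
cat > chk.py <<'E'
from h import *
ds=[(.4329,.0945),(.4297,-.0001),(.4262,-.0954)]
def A(u,v):return ('top',230+u/4,210+v/4)
def S(u,v):return ('scene',270+u/5.5,190+v/5.5)
o=[[('s',A(123,325)),('c',A(135,226)),('s',S(415,122)),('c',S(488,228))],[('s',A(300,330)),('c',A(307,230)),('s',S(277,222)),('c',S(352,325))],[('s',A(476,340)),('c',A(478,240)),('s',S(128,320)),('c',S(203,432))]]
for k,v in enumerate(o):
    q,r=potfit([(a[0],b,a[1],a[2]) for b,a in v],z0=.006);print(k,q[:2],np.degrees(q[2])%360,(q[:2]-ds[k])*1000,abs(r).max())
E
python3 chk.py
```

```text
0 [0.4307 0.0937] 177.04221627599895 [-2.2279 -0.7861] 2.6100982164863353
1 [ 0.4307 -0.0019] 177.98270248695837 [ 0.9562 -1.7917] 1.8718637945084708
2 [ 0.4278 -0.0982] 177.35914420351074 [ 1.6015 -2.8409] 2.4105562839681056
```

Call:
play_rows --motion '[19,-28,0,0,0,3,50,20,-27,0,0,0,3,50,0,0,-50,0,0,0,50,0,0,-50,0,0,0,50,0,0,-50,0,0,0,50,0,0,-30,0,0,0,50,0,0,0,0,0,0,50]' --grip_force 90

```text
t: 22.38
eef_pos: [0.5664, -0.4384, 0.0851]
tcp_rot: [179.9, -0.2, 168.1]
wrist_force: [0.1, -0.4, 1.7]
grip_width: 0.0501
```

```bash
python3 - <<'E'
from h import *
s=read_state();print(s['eef_pos'],s['tcp_rot'],s['joint_positions']);a=snap('u',(170,330,320,480),'scene',4);snap('u2',(430,70,560,270),'top',3.)
E
```

```text
[ 0.5664 -0.4384  0.0851] [179.8561  -0.2402 168.0914] [ 25.2004  43.6232  13.2435  99.196  -14.5616  39.1451 124.3949]
```

View pics/u.png

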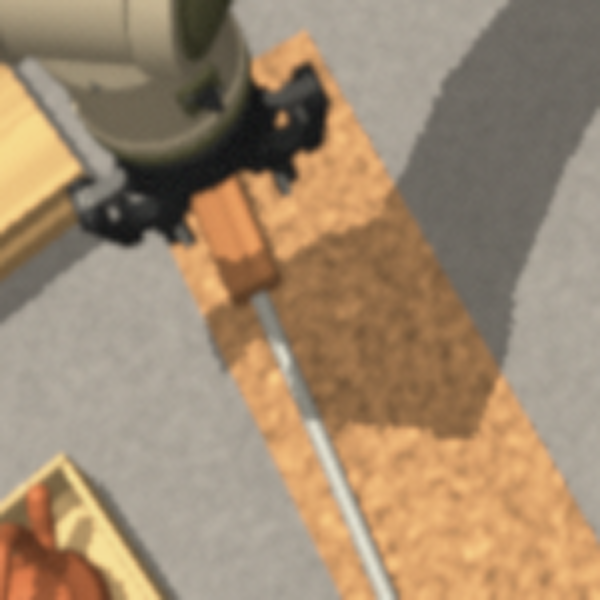

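View pics/u2.png

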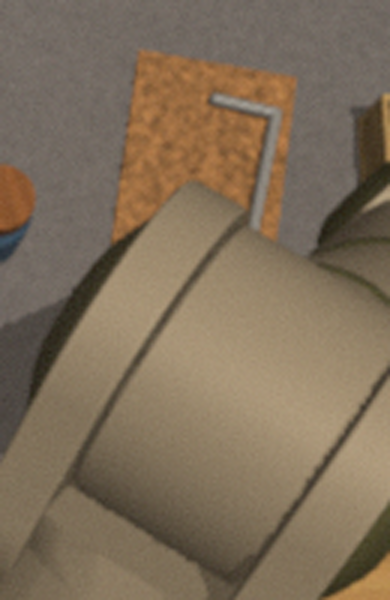

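Call:
play_rows --motion '[0,-7,-35,0,0,0,50,0,0,-27,0,0,0,50,0,0,-10,0,0,0,50,0,0,0,0,0,0,50]'

```text
t: 22.98
eef_pos: [0.5676, -0.4481, 0.0163]
tcp_rot: [-180.0, 0.1, 168.0]
wrist_force: [0.6, -0.7, 0.7]
grip_width: 0.0503
```

Call:
play_rows --motion '[0,0,0,0,0,0,20,0,0,0,0,0,0,20,0,0,0,0,0,0,20,0,0,0,0,0,0,20]'

```text
t: 23.48
eef_pos: [0.5679, -0.4487, 0.0174]
tcp_rot: [-179.9, 0.1, 168.0]
wrist_force: [-0.8, 0.9, 5.6]
grip_width: 0.0276
```

Call:
play_rows --motion '[0,0,20,0,0,0,20,0,0,40,0,0,0,20,0,0,50,0,0,0,20,0,0,50,0,0,0,20,0,0,50,0,0,0,20,0,0,0,0,0,0,20]'

```text
t: 24.22
eef_pos: [0.5684, -0.4498, 0.2318]
tcp_rot: [-179.8, 0.5, 168.0]
wrist_force: [1.0, 0.9, -3.4]
grip_width: 0.0278
```

```bash
python3 - <<'E'
from h import *
s=read_state();print(s['eef_pos'],s['tcp_rot'],s['joint_positions'],s['wrist_torque']);a=snap('v',None,'scene');snap('v2')
E
```

```text
[ 0.5684 -0.4498  0.2318] [-179.7968    0.4803  167.9628] [ 23.7261  34.913   16.7056  92.8129 -11.8407  53.4876 122.5375] [ 0.0006 -0.0026  0.0232]
```

View pics/v.png

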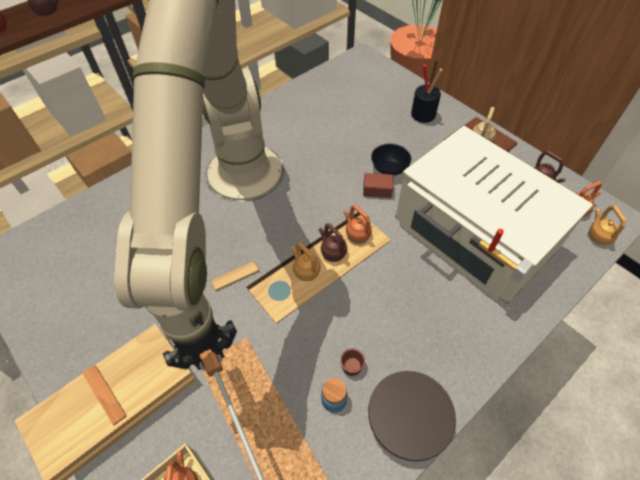

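View pics/v2.png

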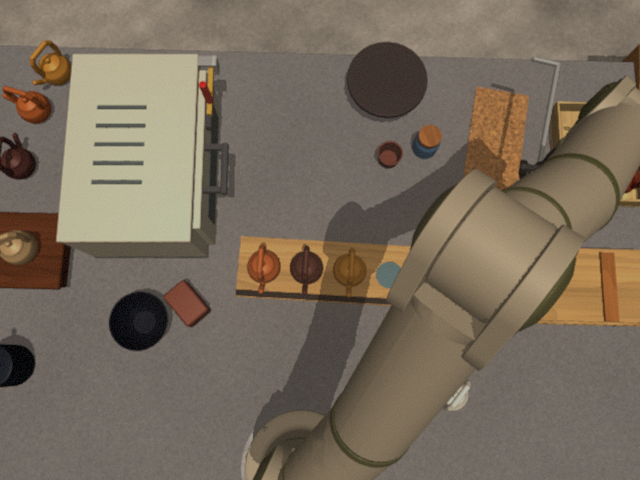

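Call:
play_rows --motion '[-5,40,5,0,0,1.4,20,-5,52,5,0,0,1.4,20,-5,55,3,0,0,1.4,20,-5,55,0,0,0,1.4,20,-5,55,0,0,0,1.4,20,-5,55,0,0,0,1.4,20,-5,55,0,0,0,1.4,20,-5,55,0,0,0,1.4,20,-5,50,0,0,0,1.4,20,-5,30,0,0,0,1.4,20]'

```text
t: 25.58
eef_pos: [0.5156, 0.0567, 0.2371]
tcp_rot: [180.0, -0.2, -177.8]
wrist_force: [0.1, 0.0, -2.6]
grip_width: 0.028
```

Call:
play_rows --motion '[-4,30,0,0,0,0,20,0,0,0,0,0,0,20]'

```text
t: 25.82
eef_pos: [0.5117, 0.0864, 0.2371]
tcp_rot: [180.0, -0.2, -177.8]
wrist_force: [0.5, -0.8, -2.0]
grip_width: 0.0282
```

```bash
python3 - <<'E'
from h import *
s=read_state();print(s['eef_pos'],s['tcp_rot'],s['joint_positions'],s['wrist_torque']);a=snap('w',(330,130,570,310),'scene',3.3);snap('w2',(180,30,340,250),'top',2.7)
E
```

```text
[0.5117 0.0864 0.2371] [ 179.9911   -0.1562 -177.7704] [-24.6845  20.1156  11.8119 118.5285  -6.091   42.0617  83.1955] [-0.045   0.0568 -0.0184]
```

View pics/w.png

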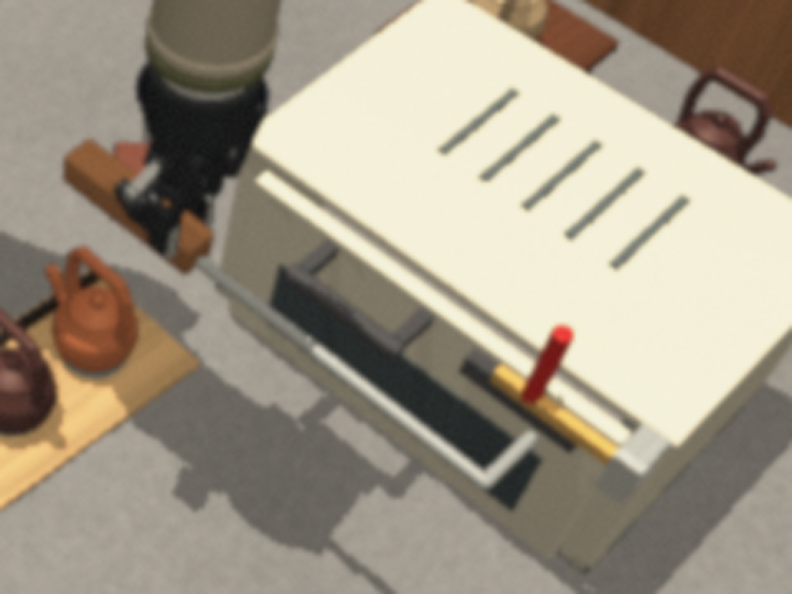

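View pics/w2.png

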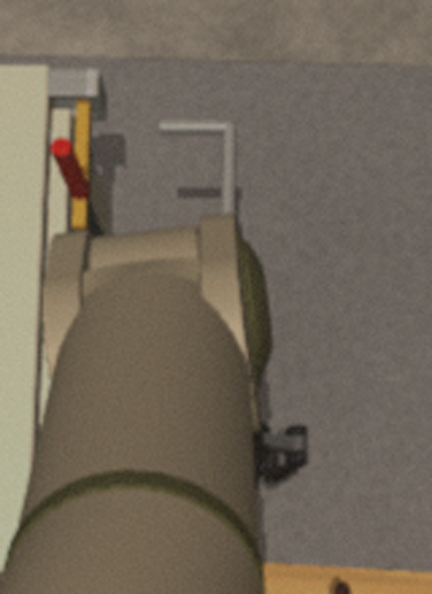

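```bash
cat >> h.py <<'E'
def tri(t,s):
    r=least_squares(lambda X:np.r_[proj('top',X)[0]-t,proj('scene',X)[0]-s],[.7,.1,.2]);return r.x,r.fun
E
python3 - <<'E'
from h import *
W=lambda u,v:(180+u/2.7,30+v/2.7)
V=lambda u,v:(330+u/3.3,130+v/3.3)
print('bend',tri(W(229,127),V(486,482)));print('tip',tri(W(161,126),V(531,437)))
print('post top',tri(W(62,147),V(562,334)));print('foot',tri(W(84,197),V(532,400)))
E
```

```text
bend (array([0.7905, 0.0923, 0.2283]), array([-0.2448, -0.227 , -0.3436,  0.0957]))
tip (array([0.789 , 0.1429, 0.2293]), array([-0.0997, -0.0951, -0.1439,  0.0422]))
post top (array([0.7571, 0.2098, 0.2541]), array([ 0.1841,  0.181 ,  0.2804, -0.087 ]))
foot (array([0.7579, 0.2103, 0.1712]), array([-0.5427, -0.5198, -0.8143,  0.241 ]))
```

Call:
play_rows --motion '[0,30,0,0,0,0,20,0,32,0,0,0,0,20,0,30,0,0,0,0,20,0,0,0,0,0,0,20]'

```text
t: 26.42
eef_pos: [0.5129, 0.1771, 0.2377]
tcp_rot: [180.0, -0.0, -177.9]
wrist_force: [-0.2, -0.7, -3.3]
grip_width: 0.028
```

```bash
python3 - <<'E'
from h import *
s=read_state();print(s['eef_pos'],s['tcp_rot'],s['wrist_torque']);a=snap('x',(430,170,550,290),'scene',5);snap('x2',(180,30,280,130),'top',5)
E
```

```text
[0.5129 0.1771 0.2377] [ 179.9959   -0.048  -177.9082] [-0.0534  0.0685  0.0285]
```

View pics/x.png

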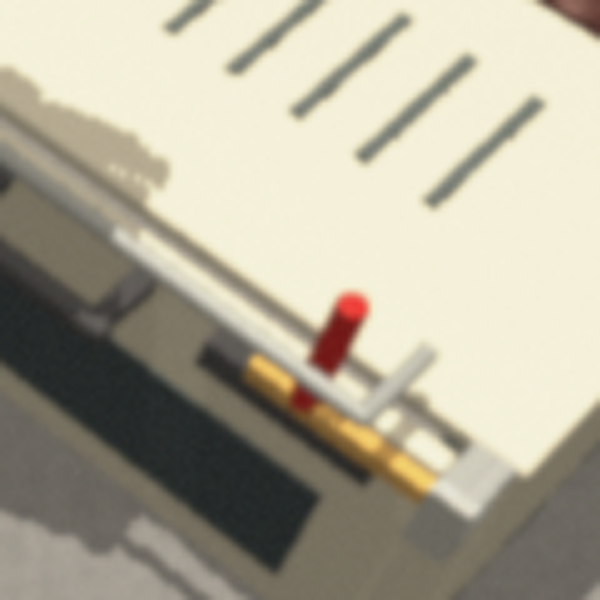

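View pics/x2.png

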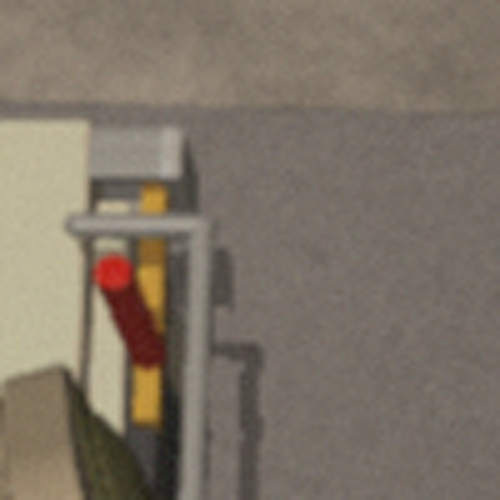

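Call:
play_rows --motion '[-10,-0.3,0,0,0,0,20,-8,-0.3,0,0,0,0,20,-8,-0.3,0,0,0,0,20,-8,-0.3,0,0,0,0,20,-8,-0.3,0,0,0,0,20,-8,-0.3,0,0,0,0,20,0,0,0,0,0,0,20]'

```text
t: 27.4
eef_pos: [0.4619, 0.1741, 0.2382]
tcp_rot: [-180.0, -0.1, -178.0]
wrist_force: [-0.4, 0.1, -2.0]
grip_width: 0.0279
```

```bash
python3 - <<'E'
from h import *
s=read_state();print(s['eef_pos'],s['tcp_rot'],s['wrist_force'],s['wrist_torque'],s['joint_positions']);a=snap('y',(430,170,550,290),'scene',5);snap('y2',(180,30,280,130),'top',5)
E
```

```text
[0.4619 0.1741 0.2382] [-179.9894   -0.0708 -177.9726] [-0.4146  0.0882 -2.0349] [-0.0278  0.0316  0.0106] [-35.7887  18.2136  11.1473 121.4352  -5.327   40.8647  70.8782]
```

View pics/y.png

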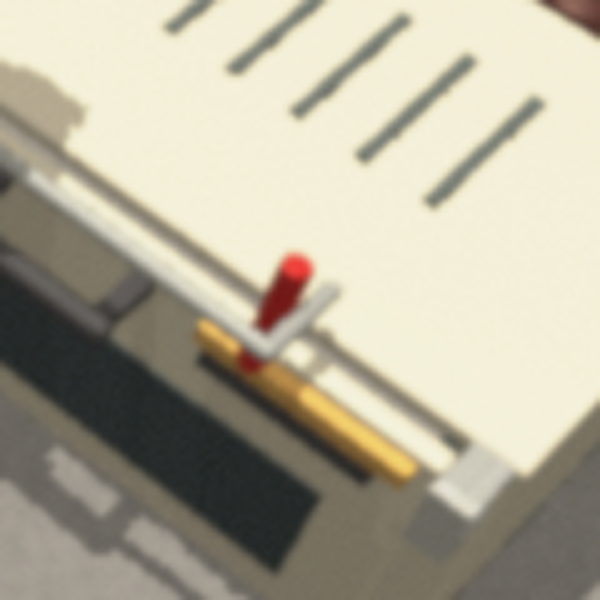

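View pics/y2.png

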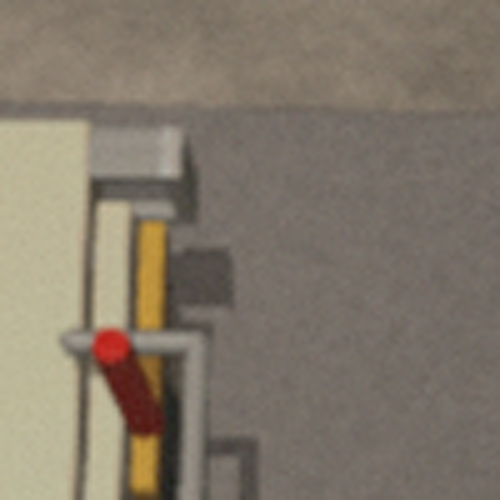

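Call:
play_rows --motion '[-6,-0.2,0,0,0,0,20,-5,-0.2,0,0,0,0,20,-3,-0.1,0,0,0,0,20,0,0,0,0,0,0,20]'

```text
t: 28.0
eef_pos: [0.4486, 0.1736, 0.2383]
tcp_rot: [-180.0, -0.0, -178.0]
wrist_force: [1.3, 0.7, -2.5]
grip_width: 0.0276
```

Call:
play_rows --motion '[-2,0,0,0,0,0,20,0,0,0,0,0,0,20]'

```text
t: 28.25
eef_pos: [0.447, 0.1736, 0.2383]
tcp_rot: [-180.0, -0.0, -178.0]
wrist_force: [2.5, -0.3, -2.0]
grip_width: 0.0278
```

```bash
python3 - <<'E'
from h import *
s=read_state();print(s['eef_pos'],s['tcp_rot'],s['wrist_force'],s['wrist_torque']);a=snap('z',(430,170,550,290),'scene',5);snap('z2',(180,30,280,130),'top',5)
print(P('top',180+112/5,30+346/5,.258),P('top',180+113/5,30+272/5,.258))
E
```

```text
[0.447  0.1736 0.2383] [-179.9975   -0.0017 -178.01  ] [ 2.4585 -0.2691 -1.9928] [ 0.0697 -0.4725 -0.0556]
[0.7244 0.2084 0.258 ] [0.7556 0.21   0.258 ]
```

View pics/z2.png

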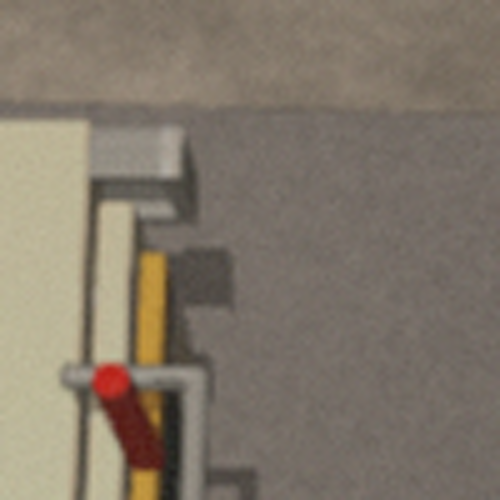

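Call:
play_rows --motion '[-2,0,0,0,0,0,20,0,0,0,0,0,0,20,-1.5,0,0,0,0,0,20,0,0,0,0,0,0,20]'

```text
t: 28.85
eef_pos: [0.4434, 0.1736, 0.2383]
tcp_rot: [-180.0, -0.0, -178.0]
wrist_force: [1.9, 0.0, -2.7]
grip_width: 0.028
```

Call:
play_rows --motion '[-1.5,0,0,0,0,0,20,0,0,0,0,0,0,20]'

```text
t: 29.1
eef_pos: [0.442, 0.1736, 0.2383]
tcp_rot: [180.0, 0.0, -178.0]
wrist_force: [3.3, 0.1, -2.3]
grip_width: 0.0278
```

```bash
python3 - <<'E'
from h import *
s=read_state();print(s['eef_pos'],s['wrist_force'],s['wrist_torque']);snap('z4',(180,30,280,130),'top',5)
E
```

```text
[0.442  0.1736 0.2383] [ 3.2995  0.1016 -2.3417] [-0.0046 -0.6235 -0.1396]
```

View pics/z4.png

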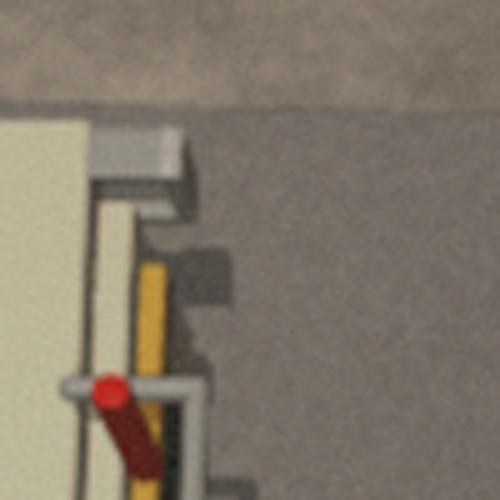

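Call:
play_rows --motion '[10,0,0,0,0,0,20,6,0,0,0,0,0,20,0,-30,0,0,0,0,20,0,-40,0,0,0,0,20,0,-40,0,0,0,0,20,0,0,0,0,0,0,20]'

```text
t: 29.9
eef_pos: [0.4578, 0.0606, 0.2383]
tcp_rot: [-180.0, -0.0, -178.3]
wrist_force: [-0.0, -0.1, -2.4]
grip_width: 0.0276
```

```bash
python3 - <<'E'
from h import *
s=read_state();print(s['eef_pos'],s['tcp_rot'],s['joint_positions']);a=snap('aa',(330,130,570,310),'scene',3.3);snap('aa2',(180,30,340,250),'top',2.7)
E
```

```text
[0.4578 0.0606 0.2383] [-179.9505   -0.0491 -178.299 ] [-24.6596  16.0318  12.7484 125.1375  -5.4483  39.391   83.5285]
```

View pics/aa.png

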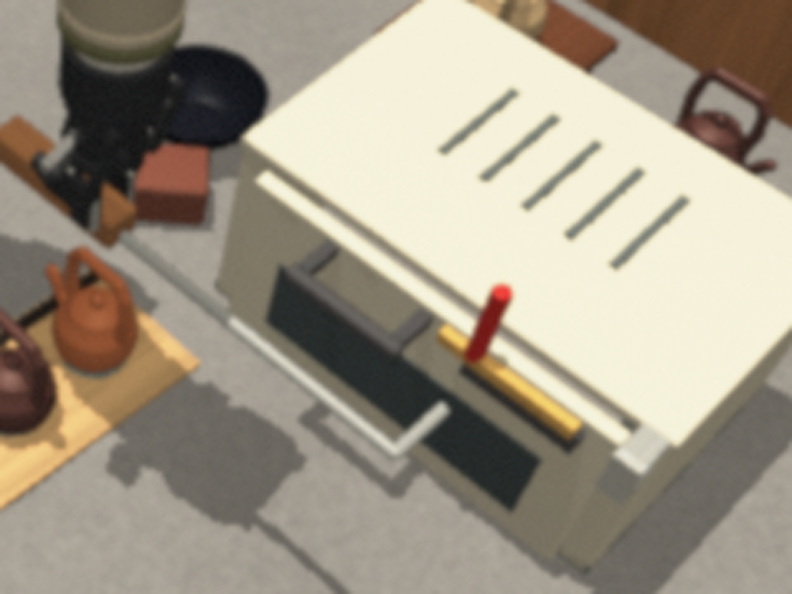

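View pics/aa2.png

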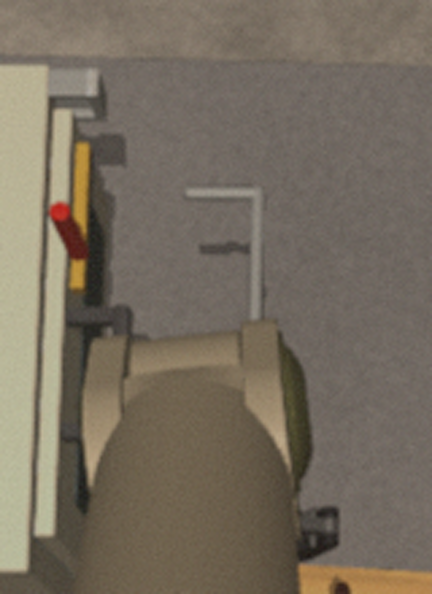

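Call:
play_rows --motion '[10,-35,0,0,0,-1,20,12,-50,0,0,0,-1,20,12,-52,0,0,0,-1,20,12,-52,0,0,0,-1,20,12,-52,0,0,0,-1,20,12,-52,0,0,0,-1,20,12,-52,0,0,0,-1,20,12,-52,0,0,0,-1,20,12,-50,0,0,0,-1,20,10,-43,0,0,0,-1.3,20]'

```text
t: 31.25
eef_pos: [0.5756, -0.4268, 0.2375]
tcp_rot: [180.0, -0.0, 171.8]
wrist_force: [0.5, 0.2, -2.5]
grip_width: 0.0277
```

Call:
play_rows --motion '[0,0,-50,0,0,0,20,0,0,-50,0,0,0,20,0,0,-40,0,0,0,20,0,0,0,0,0,0,20]'

```text
t: 31.75
eef_pos: [0.5735, -0.4235, 0.0945]
tcp_rot: [179.8, -0.3, 171.8]
wrist_force: [0.2, 0.7, -2.1]
grip_width: 0.0277
```

```bash
python3 - <<'E'
from h import *
s=read_state();print(s['eef_pos'],s['tcp_rot'],s['joint_positions']);a=snap('ab',(170,300,350,480),'scene',3.3);snap('ab2',(400,50,600,270),'top',2.7)
E
```

```text
[ 0.5735 -0.4235  0.0945] [179.7846  -0.3373 171.8008] [ 23.2461  42.9181  14.2789  99.3673 -15.2175  40.0168 127.4399]
```

View pics/ab.png

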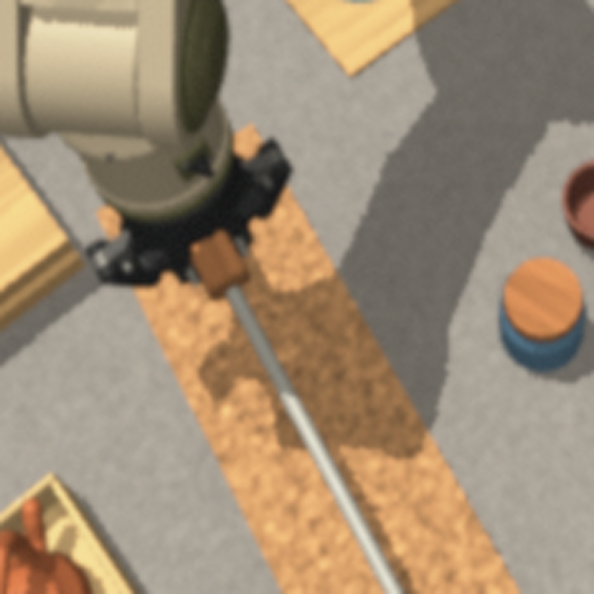

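View pics/ab2.png

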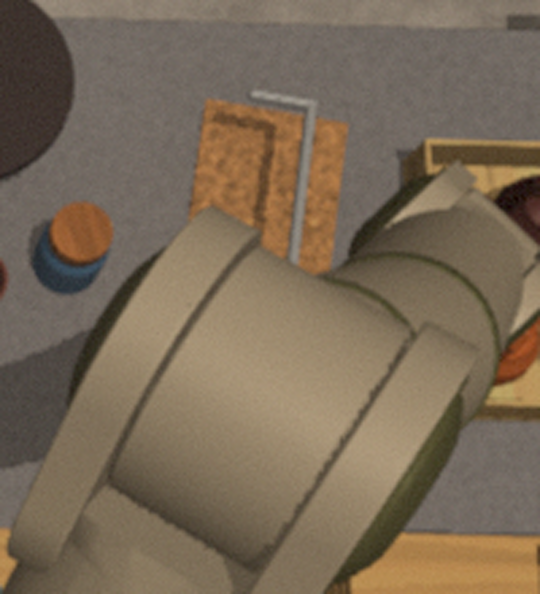

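Call:
play_rows --motion '[0,-4,-40,0,0,0,20,0,0,-25,0,0,0,20,0,0,-8,0,0,0,20,0,0,-4,0,0,0,20,0,0,0,0,0,0,20]'

```text
t: 32.48
eef_pos: [0.5748, -0.4308, 0.0226]
tcp_rot: [-180.0, 0.1, 171.7]
wrist_force: [0.1, 0.1, -3.0]
grip_width: 0.0277
```

Call:
play_rows --motion '[0,0,0,0,0,0,35,0,0,0,0,0,0,50,0,0,0,0,0,0,50,0,0,20,0,0,0,50,0,0,50,0,0,0,50,0,0,50,0,0,0,50,0,0,50,0,0,0,50,-5,40,40,0,0,0,40,0,40,20,0,0,0,40,0,40,0,0,0,0,40]' --grip_force 60

```text
t: 33.72
eef_pos: [0.5696, -0.3099, 0.255]
tcp_rot: [-179.9, 0.3, 171.6]
wrist_force: [0.2, 1.0, -2.0]
grip_width: 0.0402
```

```bash
python3 - <<'E'
from h import *
s=read_state();print(s['eef_pos'],s['tcp_rot'],s['joint_positions']);a=snap('ac',None,'scene');snap('ac2')
E
```

```text
[ 0.5696 -0.3099  0.255 ] [-179.9457    0.2815  171.6476] [ 11.1604  28.3691  18.6475 101.9242 -11.2892  51.2397 116.4259]
```

View pics/ac.png

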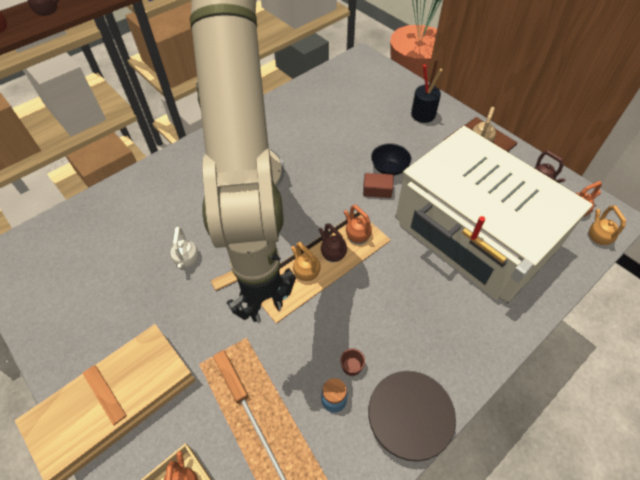

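View pics/ac2.png

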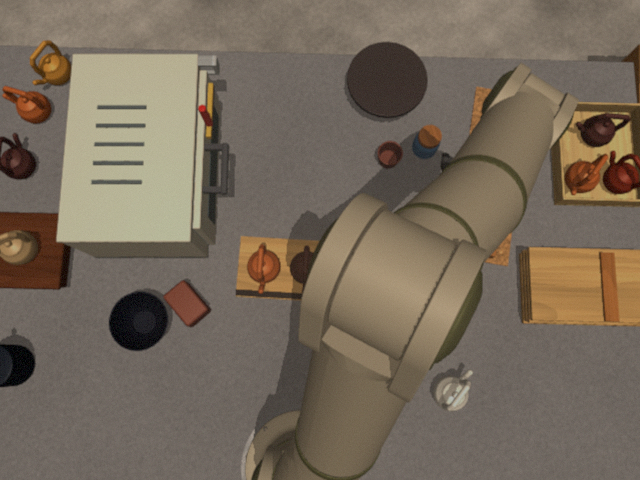

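Call:
play_rows --motion '[3,40,0,0,0,1,38,3,50,0,0,0,1,38,3,52,0,0,0,1,38,3,52,0,0,0,1,38,3,52,0,0,0,1,38,3,52,0,0,0,1,38,4,52,0,0,0,1,38,4,52,0,0,0,1,38,4,50,0,0,0,1,38,3,26,0,0,0,1,38]'

```text
t: 35.08
eef_pos: [0.6022, 0.1701, 0.252]
tcp_rot: [180.0, 0.0, -178.1]
wrist_force: [0.2, -0.3, -0.3]
grip_width: 0.0382
```

Call:
play_rows --motion '[0,0,-20,0,0,0,38,0,0,-15,0,0,0,38,0,0,0,0,0,0,38]'

```text
t: 35.45
eef_pos: [0.6017, 0.1661, 0.2154]
tcp_rot: [-179.9, -0.1, -178.4]
wrist_force: [-0.7, -0.1, 0.0]
grip_width: 0.0378
```

```bash
python3 - <<'E'
from h import *
s=read_state();print(s['eef_pos'],s['tcp_rot'],s['joint_positions']);a=snap('ad',(370,160,520,300),'scene',4);snap('ad2',(180,30,400,320),'top',2)
E
```

```text
[0.6017 0.1661 0.2154] [-179.9299   -0.1081 -178.4115] [-30.0407  28.9046  13.8748 106.8643  -9.3086  45.4473  80.3237]
```

View pics/ad.png

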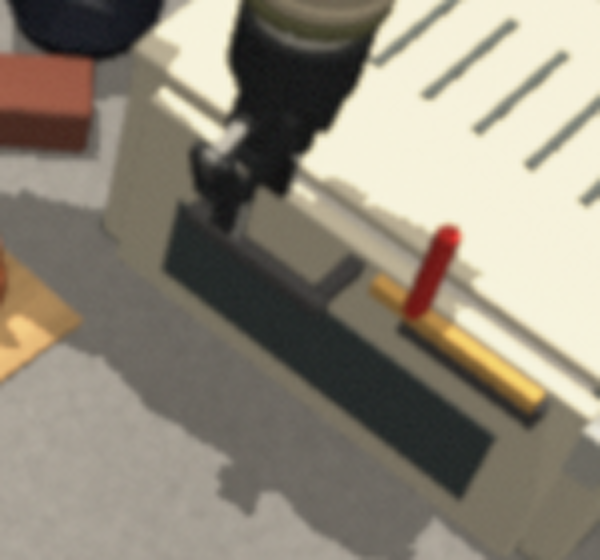

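View pics/ad2.png

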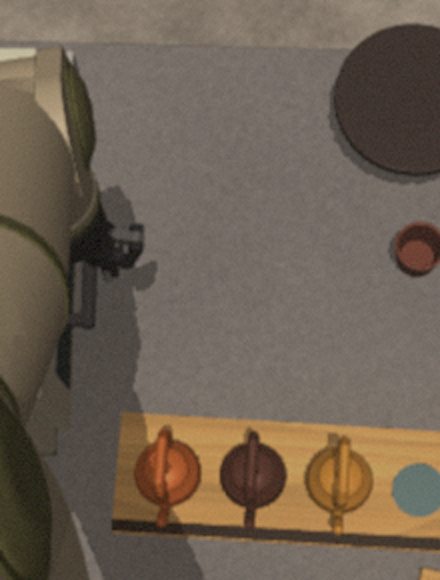

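Call:
play_rows --motion '[1,2,-20,0,0,0.5,38,0,1,-20,0,0,0,38,0,0,-12,0,0,0,38,0,0,-8,0,0,0,38,0,0,0,0,0,0,38]'

```text
t: 36.17
eef_pos: [0.6031, 0.1704, 0.1562]
tcp_rot: [-180.0, -0.0, -177.8]
wrist_force: [0.1, -0.1, 0.5]
grip_width: 0.0381
```

```bash
python3 - <<'E'
from h import *
s=read_state();print(s['eef_pos'],s['tcp_rot'],s['wrist_force']);a=snap('ae',(370,160,520,300),'scene',4)
E
```

```text
[0.6031 0.1704 0.1562] [-179.9928   -0.0132 -177.8315] [ 0.1124 -0.0807  0.4593]
```

View pics/ae.png

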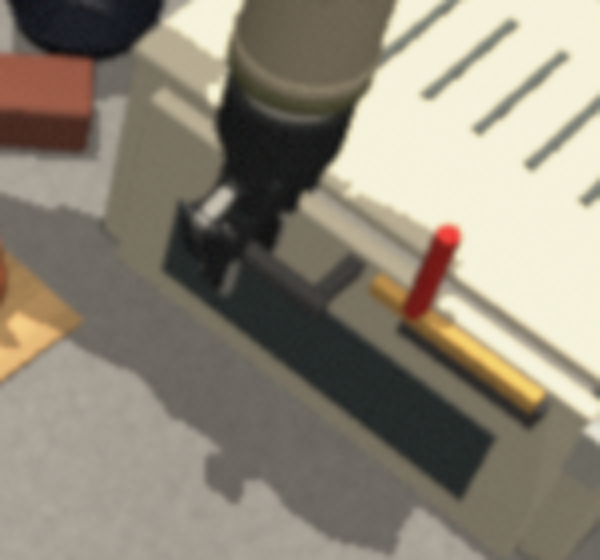

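Call:
play_rows --motion '[0,0,0,0,0,0,5,0,0,0,0,0,0,5,0,0,0,0,0,0,5]' --grip_force 40

```text
t: 36.6
eef_pos: [0.6033, 0.1714, 0.157]
tcp_rot: [179.9, 0.1, -177.8]
wrist_force: [-2.7, 2.8, 6.9]
grip_width: 0.0135
```

```bash
python3 - <<'E'
from h import *
s=read_state();p=s['eef_pos'];print(p,s['tcp_rot'],s['wrist_force'],s['wrist_torque'])
# hinge: bar closest; grip point offset along door
a=np.radians(1.95);u=np.array([np.cos(a),np.sin(a)]);n=np.array([u[1],-u[0]])
H=np.array([.613,.1689])-u*.13-n*.06
r=p[:2]-H;al=r@u;on=r@n;print('H',H,'along',al,'out',on)
prev=p[:2]
for th in [2,6,12,19,26,33,40,47,54,61,68,75]:
    b=a-np.radians(th);u2=np.array([np.cos(b),np.sin(b)]);n2=np.array([u2[1],-u2[0]])
    q=H+u2*al+n2*on;print(th,q,(q-prev)*1000);prev=q
E
```

```text
[0.6033 0.1714 0.157 ] [ 179.9309    0.0572 -177.8162] [-2.727   2.7779  6.9377] [ 0.59    0.419  -0.3547]
H [0.481  0.2244] along 0.12036498782101186 out 0.057167785921075784
2 [0.6013 0.1672] [-1.9255 -4.2338]
6 [0.5971 0.1589] [-4.2882 -8.2532]
12 [0.5896 0.1471] [ -7.4849 -11.7691]
19 [0.5793 0.1345] [-10.229  -12.6518]
26 [0.5677 0.1232] [-11.6946 -11.3109]
33 [0.5547 0.1134] [-12.9859  -9.8014]
40 [0.5406 0.1052] [-14.0836  -8.1457]
47 [0.5256 0.0989] [-14.9713  -6.3686]
54 [0.51   0.0944] [-15.6358  -4.4966]
61 [0.4939 0.0918] [-16.0673  -2.5576]
68 [0.4776 0.0912] [-16.2592  -0.5804]
75 [0.4614 0.0926] [-16.2088   1.4054]
```

Call:
play_rows --motion '[-2,-4,0,0,0,-2,5,-4.3,-8.3,0,0,0,-4,5,-7.5,-11.8,0,0,0,-6,5,-10.2,-12.7,0,0,0,-7,5,0,0,0,0,0,0,5]'

```text
t: 37.22
eef_pos: [0.5774, 0.1342, 0.157]
tcp_rot: [180.0, -0.1, 163.0]
wrist_force: [-3.1, 6.4, 7.0]
grip_width: 0.0132
```

```bash
python3 - <<'E'
from h import *
s=read_state();print(s['eef_pos'],s['tcp_rot'],s['wrist_force'],s['joint_positions'],s['grip_width']);a=snap('af',(330,130,570,310),'scene',3)
E
```

```text
[0.5774 0.1342 0.157 ] [179.9503  -0.1215 163.0122] [-3.0943  6.4408  7.0481] [-30.3889  31.6161  17.5133 113.9687 -15.4879  36.703   70.2021] 0.013190711460952593
```

View pics/af.png

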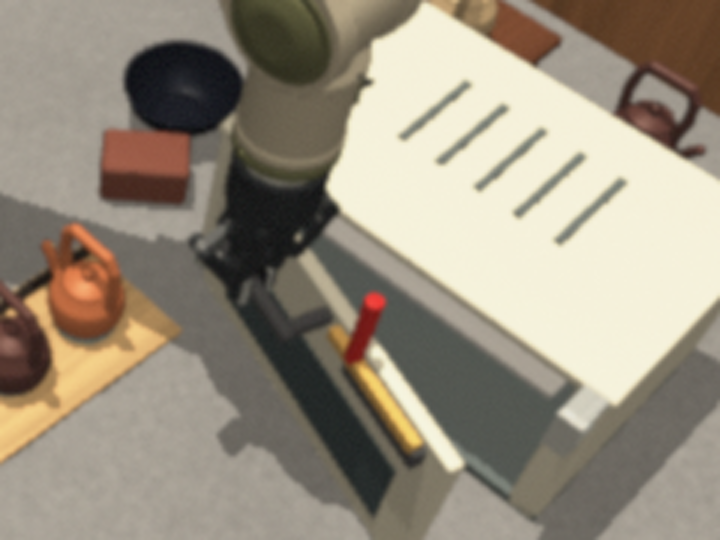

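Call:
play_rows --motion '[-11.7,-11.3,0,0,0,-7,5,-13,-9.8,0,0,0,-7,5,-14,-8.1,0,0,0,-7,5,-15,-6.4,0,0,0,-7,5,-15.6,-4.5,0,0,0,-7,5,0,0,0,0,0,0,5]'

```text
t: 38.02
eef_pos: [0.5079, 0.0964, 0.157]
tcp_rot: [180.0, -0.2, 128.2]
wrist_force: [-3.1, 11.8, 8.4]
grip_width: 0.013
```

```bash
python3 - <<'E'
from h import *
s=read_state();print(s['eef_pos'],s['tcp_rot'],s['wrist_force'],s['joint_positions'],s['grip_width']);a=snap('ag',(290,130,530,330),'scene',3);snap('ag2')
E
```

```text
[0.5079 0.0964 0.157 ] [179.9596  -0.2276 128.2126] [-3.1115 11.8255  8.4239] [-36.0191  28.7212  27.317  123.9204 -24.5954  32.6099  47.6629] 0.012963025613248181
```

View pics/ag.png

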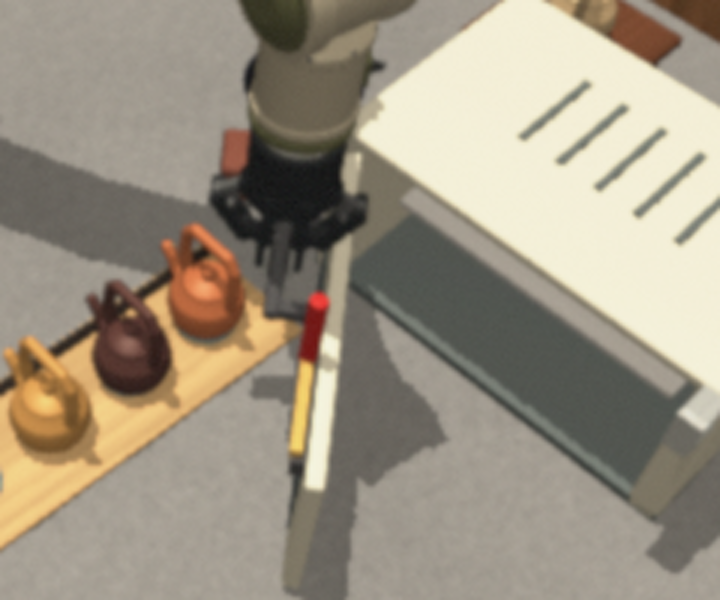

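View pics/ag2.png

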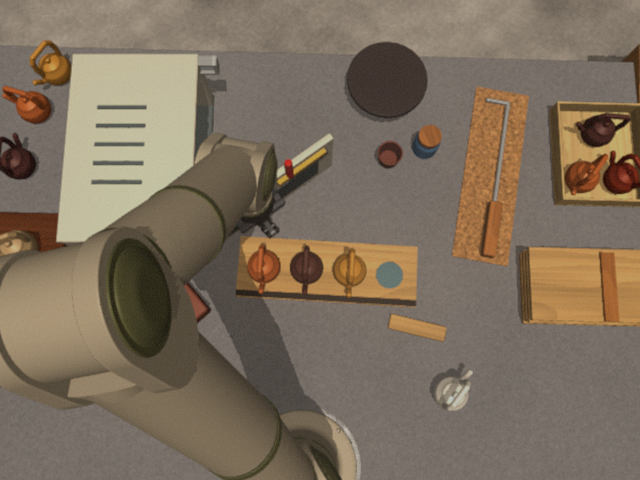

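Call:
play_rows --motion '[-16,-1.5,0,0,0,-7,5,-16.2,0.5,0,0,0,-7,5,-16.2,2,0,0,0,-7,5,0,0,0,0,0,0,5]'

```text
t: 38.62
eef_pos: [0.46, 0.0955, 0.1569]
tcp_rot: [-180.0, -0.1, 107.2]
wrist_force: [-1.7, 2.7, 9.1]
grip_width: 0.013
```

```bash
python3 - <<'E'
from h import *
s=read_state();print(s['eef_pos'],s['tcp_rot'],s['wrist_force'],s['joint_positions'],s['grip_width']);a=snap('ah',(290,130,530,330),'scene',3);snap('ah2')
E
```

```text
[0.46   0.0955 0.1569] [-179.9664   -0.0922  107.174 ] [-1.6503  2.682   9.0511] [-42.4335  27.3037  33.7458 129.9217 -30.3821  30.4496  32.2595] 0.013033201571457022
```

View pics/ah.png

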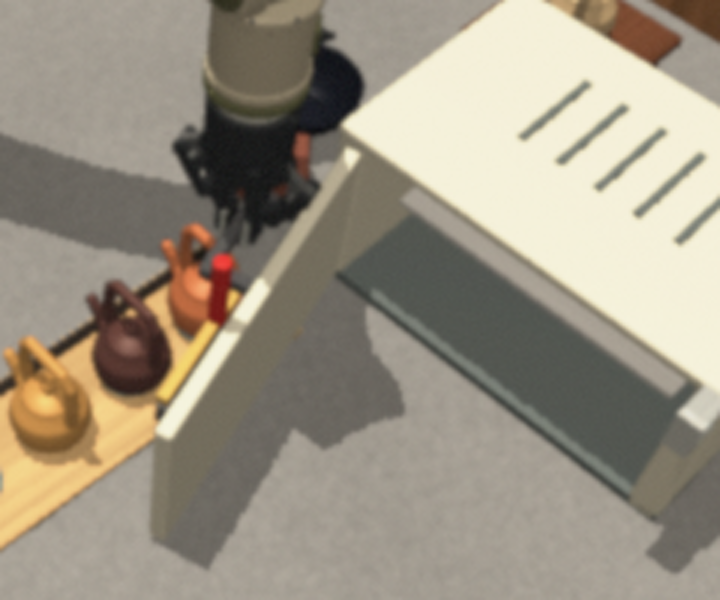

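View pics/ah2.png

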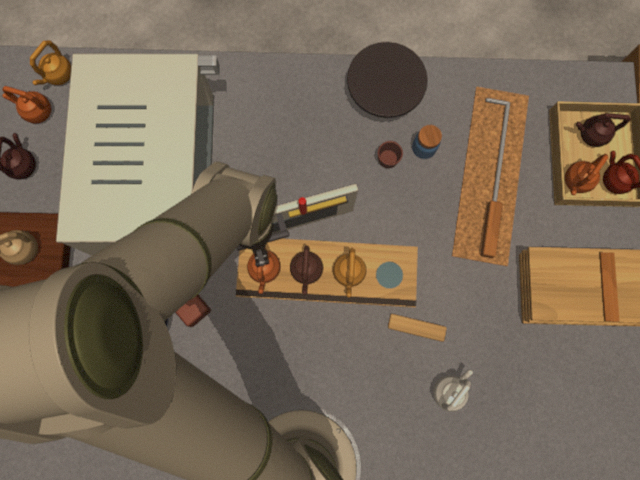

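Call:
play_rows --motion '[0,0,0,0,0,0,36,0,0,0,0,0,0,36,0,0,0,0,0,0,36,0,0,15,0,0,0,36,0,0,25,0,0,0,36,0,0,40,0,0,0,36,0,0,50,0,0,0,36,0,0,40,0,0,0,36,0,0,0,0,0,0,36]'

```text
t: 39.85
eef_pos: [0.4626, 0.0945, 0.3294]
tcp_rot: [179.7, -0.1, 107.2]
wrist_force: [0.2, -0.3, 0.0]
grip_width: 0.0363
```

Call:
play_rows --motion '[-5,40,10,0,0,0,36,-5,50,0,0,0,0,36,-8,50,0,0,0,0,36,-8,50,0,0,0,0,36,-8,50,0,0,0,0,36,-10,50,0,0,0,0,36,0,0,0,0,0,0,36]'

```text
t: 40.72
eef_pos: [0.4153, 0.3885, 0.3348]
tcp_rot: [-179.9, 0.1, 107.5]
wrist_force: [-0.3, -0.4, -0.0]
grip_width: 0.0359
```

```bash
python3 - <<'E'
from h import *
s=read_state();print(s['eef_pos'],s['tcp_rot'],s['wrist_force'],s['joint_positions']);a=snap('ai',None,'scene');snap('ai2');b=cv2.imread('pics/ai.png');cv2.imwrite('pics/ai3.png',cv2.resize(b[190:300,270:410],None,fx=5.5,fy=5.5,interpolation=cv2.INTER_CUBIC))
b=cv2.imread('pics/ai2.png');cv2.imwrite('pics/ai4.png',cv2.resize(b[210:310,230:430],None,fx=4,fy=4,interpolation=cv2.INTER_CUBIC))
E
```

```text
[0.4153 0.3885 0.3348] [-179.9119    0.0766  107.531 ] [-0.2658 -0.3731 -0.0372] [-79.9462  21.2949  43.689  106.9958 -17.0555  58.5355 -11.619 ]
```

View pics/ai2.png

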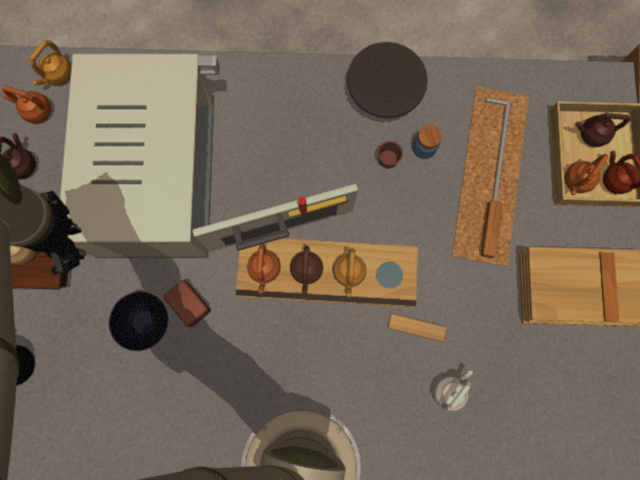

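View pics/ai3.png

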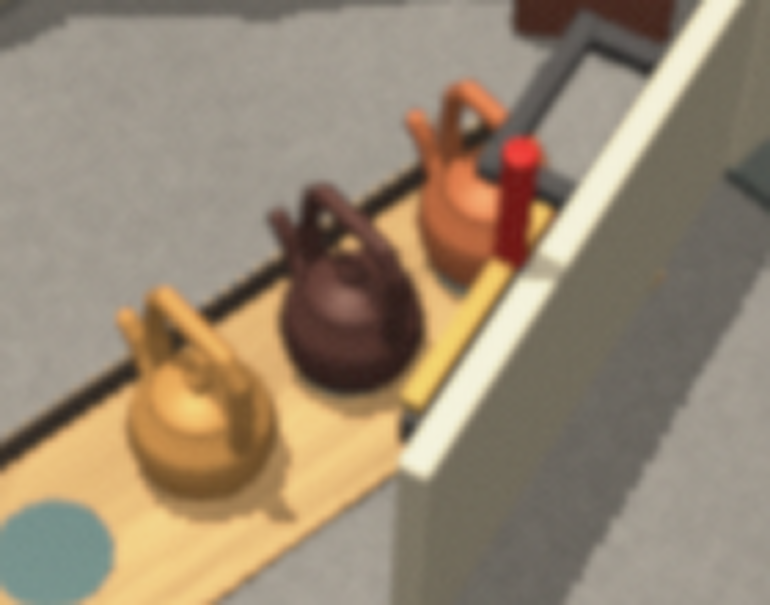

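View pics/ai4.png

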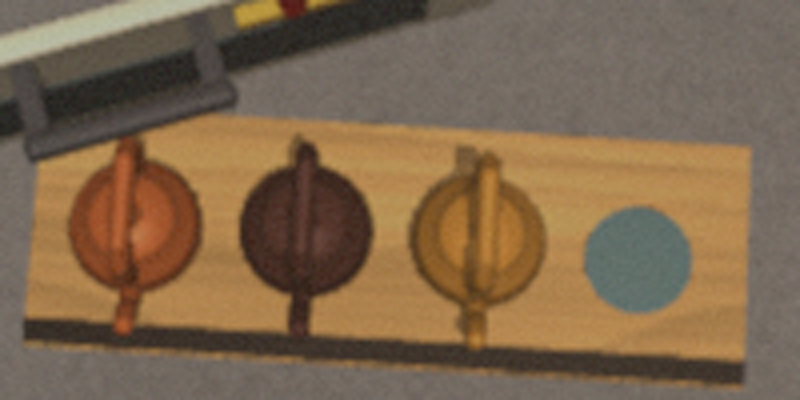

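```bash
python3 chk.py; python3 - <<'E'
from h import *
a=P('top',197,234,.184);b=P('top',357,187.5,.184);d=(b-a)[:2];print(a,b,np.linalg.norm(d),'door deg',1.95-np.degrees(np.arctan2(d[1],d[0])))
c=P('top',302,203,.258);print('post',c,(c-a)[:2]@d/np.linalg.norm(d))
h0=P('top',490,255,.03);h1=P('top',495,203,.03);b=P('top',507,104,.011);print('handle',h0,h1,'bend',b)
f=np.mean
print('yaw',np.degrees(np.arctan2(b[1]-h0[1],b[0]-h0[0])))
E
```

```text
0 [0.4307 0.0937] 177.04221627599895 [-2.2279 -0.7861] 2.6100982164863353
1 [ 0.4307 -0.0019] 177.98270248695837 [ 0.9562 -1.7917] 1.8718637945084708
2 [ 0.4278 -0.0982] 177.35914420351074 [ 1.6015 -2.8409] 2.4105562839681056
[0.4702 0.2171 0.184 ] [ 0.5754 -0.1013  0.184 ] 0.3353450443454875 door deg 73.67091604251333
post [0.52  0.007 0.258] 0.21508964440394163
handle [ 0.4709 -0.4148  0.03  ] [ 0.5931 -0.4303  0.03  ] bend [ 0.8476 -0.4739  0.011 ]
yaw -8.924575761516587
```

```bash
python3 -c "
from workcell import hand_in;print(hand_in())"
```

```text
the job is handed in; nothing more can be done
None
```

The job is done and handed in at about 41 s of the 208 s allowed; no verdict was reported.

- **Teapots:** Three of the four listed pots were loose: orange-brown, dark purple-brown and ochre. The only brick-red one was a look-alike in the tray, so I left it there. They stand on discs 0, 1 and 2 in that order. By my measurement they are within about 4 mm of the disc centres, and the spouts are within about 1° of the striped edge. I took those readings just after placing. In the final pictures the pots sit at the same pixel positions, but I did not measure them afresh. I saw no knock to any pot.
- **Bolt and rod:** The hook drew the bolt about 50 mm, and the robot itself never came near the red post. The rod lies back on the mat at about -9°, which is the mat's own direction, with the handle towards the robot.
- **Door:** I opened it by the pull bar to about 74° in the last picture, with the bolt still drawn.
- **Bystanders:** They looked unmoved in the final view from above, and the arm was clear of everything.

The two cameras disagreed by about 3 mm at most when I measured the board. Two other steps did not go quite to plan:

- **Dark pot:** I put it down once on the way and took it again from the other side, because a wrist joint was nearing its range.
- **Rod:** It dropped the last few millimetres onto the mat when released.

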